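# Put the battery packs on charge in the lidded charging station

### The job

Put the battery packs that stand on the bench on charge: swing the charging station's lid up and over and lower it gently onto its back stop, then set every pack upright and fully down in a bay of its own, without dropping any. When all are in, bring the lid back over and close it gently, and only then turn the selector on the station's deck from where it is to the two-dot mark, leaving the spare wheel, oil bottle and hex driver where they are.

Things in the scene. Friction and masses are not known exactly. Their poses are not given: they have to be found in the camera images.
- station: Battery charging station, fixed to the bench: a grey steel box 100 mm (own x) x 286 mm (own y) with five side-by-side bays under an aluminium lid, and at its -y end a control deck 100 x 100 mm. Rim and deck top are 68 mm above the bench. Origin on the bench under the centre of the five bays; x points from its front (handle side) to its rear (hinge side), away from the robot; z up.
- lid (a joint): Angle of the lid: 0 closed, grows as its front edge swings up and to the rear, 1.57 with the lid vertical, 2.05 leaning on the two rubber-padded stop brackets behind. The lid is a shell 100 x 286 mm, 45 mm deep, about 500 g; nothing but gravity holds it: left alone it falls shut below about 1.1 rad and falls back onto the stop above that.
- lid_handle (a point): Centre of the lid's handle: a round steel bar 10 mm thick and 100 mm long (along station y), held 40 mm in front of the lid's front face by a post at each end. 140 mm from the hinge line towards the front and 12 mm above it when closed (80 mm above the bench); it moves with the lid. The lid's top is 33 mm above the bar's centre when closed. Its own axes turn with the lid.
- lid_hinge (a point): Middle of the lid's hinge line, which runs along station y at the top of the rear wall, 68 mm above the bench. With the lid on its stop, handle and lid reach up to about 200 mm above the bench and 95 mm behind this line.
- bay1 (a point): Point on the floor of bay 1 (counted from the station's +y end), at the bay's centre, 30 mm above the bench. The bay is a slot 50 mm wide (station y) and 88 mm long (station x); dividers between bays are 6 mm thick and 28 mm high above this floor; the outer walls rise 38 mm above it. Its axes are the station's.
- bay2 (a point): Point on the floor of bay 2 (counted from the station's +y end), at the bay's centre, 30 mm above the bench. The bay is a slot 50 mm wide (station y) and 88 mm long (station x); dividers between bays are 6 mm thick and 28 mm high above this floor; the outer walls rise 38 mm above it. Its axes are the station's.
- bay3 (a point): Point on the floor of bay 3 (counted from the station's +y end), at the bay's centre, 30 mm above the bench. The bay is a slot 50 mm wide (station y) and 88 mm long (station x); dividers between bays are 6 mm thick and 28 mm high above this floor; the outer walls rise 38 mm above it. Its axes are the station's.
- bay4 (a point): Point on the floor of bay 4 (counted from the station's +y end), at the bay's centre, 30 mm above the bench. The bay is a slot 50 mm wide (station y) and 88 mm long (station x); dividers between bays are 6 mm thick and 28 mm high above this floor; the outer walls rise 38 mm above it. Its axes are the station's.
- bay5 (a point): Point on the floor of bay 5 (counted from the station's +y end), at the bay's centre, 30 mm above the bench. The bay is a slot 50 mm wide (station y) and 88 mm long (station x); dividers between bays are 6 mm thick and 28 mm high above this floor; the outer walls rise 38 mm above it. Its axes are the station's.
- selector (a joint): Angle of the selector knob: grows as it turns clockwise seen from above. Four spring detents 0.70 rad apart, marked on the black panel round its far side: 0 = off (open ring), 0.70 = one dot, 1.40 = two dots, 2.10 = three dots; let go, it snaps to the nearest one. Up to about 0.08 N m to turn.
- selector_grip (a point): On the knob's axis, 2 mm below the top of its grip bar, 102 mm above the bench. The bar is 46 mm long, 13 mm thick, 26 mm tall, on a dial skirt 48 mm across, 8 mm high. Own x runs along the bar to the end with the white pointer line and turns with the knob: 1.05 rad left of station x at joint value 0, 1.05 rad right of it at 2.10. The lid's side is 50 mm to its +y side, lid top 11 mm above it.
- pack1: Battery pack (all alike; some are absent in a run): grey hard case 75 mm (own x) x 42 mm (own y) x 42 mm high, and on top a black moulded grip rib 50 mm (x) x 14 mm (y), from 42 to 66 mm above the underside, centred. 290 g (varies). Origin at the centre of the underside, z up; it starts upright on the bench. It fits a bay with its x along the station's x, either way round.
- pack2: Battery pack (all alike; some are absent in a run): grey hard case 75 mm (own x) x 42 mm (own y) x 42 mm high, and on top a black moulded grip rib 50 mm (x) x 14 mm (y), from 42 to 66 mm above the underside, centred. 290 g (varies). Origin at the centre of the underside, z up; it starts upright on the bench. It fits a bay with its x along the station's x, either way round.
- pack3: Battery pack (all alike; some are absent in a run): grey hard case 75 mm (own x) x 42 mm (own y) x 42 mm high, and on top a black moulded grip rib 50 mm (x) x 14 mm (y), from 42 to 66 mm above the underside, centred. 290 g (varies). Origin at the centre of the underside, z up; it starts upright on the bench. It fits a bay with its x along the station's x, either way round.
- pack4: Battery pack (all alike; some are absent in a run): grey hard case 75 mm (own x) x 42 mm (own y) x 42 mm high, and on top a black moulded grip rib 50 mm (x) x 14 mm (y), from 42 to 66 mm above the underside, centred. 290 g (varies). Origin at the centre of the underside, z up; it starts upright on the bench. It fits a bay with its x along the station's x, either way round.
- pack5: Battery pack (all alike; some are absent in a run): grey hard case 75 mm (own x) x 42 mm (own y) x 42 mm high, and on top a black moulded grip rib 50 mm (x) x 14 mm (y), from 42 to 66 mm above the underside, centred. 290 g (varies). Origin at the centre of the underside, z up; it starts upright on the bench. It fits a bay with its x along the station's x, either way round.
- spare_wheel: Bystander: a rubber-tyred buggy wheel lying flat, 112 mm across, 50 mm high; origin under its centre.
- oil_bottle: Bystander: a white oil bottle 34 mm across, 85 mm tall, standing; origin under its centre.
- hex_driver: Bystander: a hex driver 190 mm long with a black handle, lying on the bench near the robot; origin under its middle.
There are look-alikes about, which are no part of the job. What is shaped like the pack2 but purple is not meant. What is shaped like the pack5 but blue or red is not meant.

How it is judged:
On the way, in this order (a step that is already met when the one before it is completed fails the run):
1. the lid rests open on its back stop (value of joint lid above 1.97 rad and velocity of joint lid below 0.1 rad/s), for 0.3 s.
2. every pack stands fully down in a bay, the lid still open ((horizontal distance between pack1 and bay1 below 0.012 m or horizontal distance between pack1 and bay2 below 0.012 m or horizontal distance between pack1 and bay3 below 0.012 m or horizontal distance between pack1 and bay4 below 0.012 m or horizontal distance between pack1 and bay5 below 0.012 m) and z of each of pack1, pack2, pack3, pack4, pack5 in the frame of bay1 below 0.005 m and angle between each of pack1, pack2, pack3, pack4, pack5's own z axis and vertical below 0.1 rad and (horizontal distance between pack2 and bay1 below 0.012 m or horizontal distance between pack2 and bay2 below 0.012 m or horizontal distance between pack2 and bay3 below 0.012 m or horizontal distance between pack2 and bay4 below 0.012 m or horizontal distance between pack2 and bay5 below 0.012 m) and (horizontal distance between pack3 and bay1 below 0.012 m or horizontal distance between pack3 and bay2 below 0.012 m or horizontal distance between pack3 and bay3 below 0.012 m or horizontal distance between pack3 and bay4 below 0.012 m or horizontal distance between pack3 and bay5 below 0.012 m) and (horizontal distance between pack4 and bay1 below 0.012 m or horizontal distance between pack4 and bay2 below 0.012 m or horizontal distance between pack4 and bay3 below 0.012 m or horizontal distance between pack4 and bay4 below 0.012 m or horizontal distance between pack4 and bay5 below 0.012 m) and (horizontal distance between pack5 and bay1 below 0.012 m or horizontal distance between pack5 and bay2 below 0.012 m or horizontal distance between pack5 and bay3 below 0.012 m or horizontal distance between pack5 and bay4 below 0.012 m or horizontal distance between pack5 and bay5 below 0.012 m) and value of joint lid above 1.9 rad), for 0.3 s.
3. the lid is closed over the packs (value of joint lid below 0.06 rad), for 0.3 s.
4. the selector is at the two-dot mark (value of joint selector between 1.25 and 1.55 rad), for 0.3 s.
At the end, for the whole second after the job is handed in: Every pack stands in a bay within 12 mm of the bay's centre, its underside within 5 mm of the bay floor and within 0.1 rad of upright, at rest; the lid is closed (below 0.06 rad); the selector is in the two-dot detent (1.25 to 1.55 rad) (all of step 4 and (horizontal distance between pack1 and bay1 below 0.012 m or horizontal distance between pack1 and bay2 below 0.012 m or horizontal distance between pack1 and bay3 below 0.012 m or horizontal distance between pack1 and bay4 below 0.012 m or horizontal distance between pack1 and bay5 below 0.012 m) and z of each of pack1, pack2, pack3, pack4, pack5 in the frame of bay1 below 0.005 m and angle between each of pack1, pack2, pack3, pack4, pack5's own z axis and vertical below 0.1 rad and (horizontal distance between pack2 and bay1 below 0.012 m or horizontal distance between pack2 and bay2 below 0.012 m or horizontal distance between pack2 and bay3 below 0.012 m or horizontal distance between pack2 and bay4 below 0.012 m or horizontal distance between pack2 and bay5 below 0.012 m) and (horizontal distance between pack3 and bay1 below 0.012 m or horizontal distance between pack3 and bay2 below 0.012 m or horizontal distance between pack3 and bay3 below 0.012 m or horizontal distance between pack3 and bay4 below 0.012 m or horizontal distance between pack3 and bay5 below 0.012 m) and (horizontal distance between pack4 and bay1 below 0.012 m or horizontal distance between pack4 and bay2 below 0.012 m or horizontal distance between pack4 and bay3 below 0.012 m or horizontal distance between pack4 and bay4 below 0.012 m or horizontal distance between pack4 and bay5 below 0.012 m) and (horizontal distance between pack5 and bay1 below 0.012 m or horizontal distance between pack5 and bay2 below 0.012 m or horizontal distance between pack5 and bay3 below 0.012 m or horizontal distance between pack5 and bay4 below 0.012 m or horizontal distance between pack5 and bay5 below 0.012 m) and value of joint lid below 0.06 rad and linear speed of each of pack1, pack2, pack3, pack4, pack5 below 0.05 m/s); the robot touches nothing.
It fails at once if the lid falls or is slammed onto its back stop (faster than 3 rad/s there) (value of joint lid above 1.9 rad and velocity of joint lid above 3 rad/s).
It fails at once if the lid falls or is slammed shut (faster than 3 rad/s there) (value of joint lid below 0.15 rad and velocity of joint lid below -3 rad/s).
It fails at once if a bystander (wheel, oil bottle, hex driver) is pushed more than 40 mm (distance of any of spare_wheel, oil_bottle, hex_driver from where it was at the start of the episode above 0.04 m).
It fails at once if a pack is let fall (moving faster than 0.8 m/s, more than 35 mm above the bench, with no finger on it) ((height (world z) of pack1 above 0.035 m and linear speed of pack1 above 0.8 m/s and contact force between the fingers and pack1 below 0.2 N) or (height (world z) of pack2 above 0.035 m and linear speed of pack2 above 0.8 m/s and contact force between the fingers and pack2 below 0.2 N) or (height (world z) of pack3 above 0.035 m and linear speed of pack3 above 0.8 m/s and contact force between the fingers and pack3 below 0.2 N) or (height (world z) of pack4 above 0.035 m and linear speed of pack4 above 0.8 m/s and contact force between the fingers and pack4 below 0.2 N) or (height (world z) of pack5 above 0.035 m and linear speed of pack5 above 0.8 m/s and contact force between the fingers and pack5 below 0.2 N)).
Of pack1, pack2, pack3, pack4, pack5 only 3 to 5 are there at a start; the rules pass over those that are not, and their reading is None.
At some moment in a run one of pack1, pack2, pack3, pack4, pack5 may be knocked a few centimetres aside while the robot is not near it.
It also fails if it takes over 210 s, if anything falls off the work surface, if the arm or the gripper's body presses on something with over 40 N, if the wrist force passes 120 N, or if a joint passes its speed limit or range.

### The arm

A 7-joint arm with a two-finger parallel gripper is mounted at the origin on the work surface. World frame = base frame: x ahead of the robot, y to its left, z up, the work surface at z = 0. Lengths are in m, angles in rad, forces in N, time in s.
With the tool pointing down it reaches from about 0.425 to 0.875 m from the base axis. Payload 8.4 kg.
Tool frame: the origin (TCP) lies at the very end of the fingers, on their centre line; the grasp point (between the pads) lies 19 mm behind it (manip.pinch_z is the distance from the TCP to the grasp point, in m); y points along the fingers, z is the direction in which the jaws open and shut, and the axes are right-handed (so a half turn about y gives the same grasp; the last joint's range is limited). The gripper opens to 87 mm and grips with 3 to 60 N. Pads are 19 mm wide; open, the fingers measure 117 mm over their backs; the gripper's body (75 mm by 190 mm) begins 51 mm behind the grasp point.
Start: joints at [-1.315, 0.333, 0.04, 1.465, -0.013, 1.343, -0.059], TCP at [0.226, 0.609, 0.223] pointing down, gripper open.
Joint ranges: [-2.58, 2.58], [-0.38, 2.09], [-1.3, 1.39], [0.25, 2.4], [-1.5, 4.64], [0.08, 2.09], [-2.65, 2.65]. Speed limits (rad/s): [2.22, 2.22, 2.79, 2.79, 3.14, 3.14, 3.14].

### API

Orientations are given as a 3x3 rotation matrix whose columns are the frame's x, y, z axes.
In Python, from station import manip, cams gives the robot as it stands.
- The arm moves only by the tool arm_command, never from a script. Its argument "targets" is a list that holds one entry, the list of rows, each a list of 7 numbers: the closure, from 0 (fully open) to 1 (shut), then the shift along the world's x, y, z in cm, then the turn, a rotation vector about the world's x, y, z in degrees. A call has 1 to 5 rows; each row is the pose to reach, as a shift and turn from the pose commanded when the call began; what a row does not reach only later rows make up. A row lasts 1/8 s, in which the tool goes at most 62.5 mm and 10.7 degrees, less where a joint would pass 70% of its speed; a pose out of reach is approached as far as the arm can. A call with a gripper value outside its range is refused whole. The fingers move at their own pace and stop on an object; "newtons" is the grip in N (left out, the last holds). Time passes only in rows, so rows that repeat a pose let the fingers close. It gives the time, the measured TCP pose, the force and the opening at its end, in the units of the state.
- manip.sense(): the state, without advancing time (a new reading comes with each control period).
- cams.read_camera(name): name is "scene" or "side" or "wrist"; returns the picture (400x640x3 uint8, red, green, blue); there is no depth.
- cams.camera_info(name): a dict with "mtx" (3x3 intrinsics, pixels), "position" and "rotation" of the camera in the world. Camera axes: x right, y up, looking along -z (the intrinsics and any distortion apply to the point x, -y, -z); pixel columns grow to the right and rows downward; lengths in m; the calibration is good to about 2 mm. A picture is of the moment at which its call begins: read the wrist's pose just before it. camera_info takes no time and is no camera call; for the wrist camera it gives the pose at the moment of the call.
- manip.hand_in(): hands the job in, once; it reports no verdict.
The state is a dict: "t": time; "qpos": joint angles; "joint_velocities": joint speeds; "joint_efforts": joint torques, N m; "ee_pos": TCP position; "orientation": TCP orientation; "wrist_force": force on the tool from outside, world axes, zero at the start; "torque": the same for the moment, N m; "opening": opening from 0.0 (shut) to 1.0 (fully open).
Only numpy, scipy, OpenCV 4.12 (cv2) and the standard library are available. Lean on these libraries where they do the work, as an engineer would, in place of code of your own. Each camera call takes 0.05 s, during which the arm holds its last target.

## Working session

There is one attempt and no reset: what is moved stays moved. The work goes in short steps, Python scripts to look and compute and a tool call to move; the robot and the scene stay as the last step left them, time stands still between calls to the robot, and variables do not carry over. Pictures are saved under pics/ and viewed, and the job is handed in when it is done.

Besides the shell and the picture viewer there is one more tool, called after "Emit:" as name(argument=value, ...), one argument or row to a line, values as JSON. arm_command: Moves the arm, as the interface text tells. Its arguments: {"type":"object","properties":{"targets":{"type":"array","items":{"type":"array","items":{"type":"array","items":{"type":"number"}}}},"newtons":{"type":"number"}},"required":["targets"]}

```bash
ls; mkdir -p pics; python3 - <<'E'
from station import manip, cams
import cv2, numpy as np
s=manip.sense(); print(s)
for n in ["scene","side","wrist"]:
    i=cams.camera_info(n); print(n,i)
    cv2.imwrite(f"pics/{n}0.png",cams.read_camera(n)[:,:,::-1])
E
```

```text
pics
{'t': 0.0, 'qpos': array([-1.31521283,  0.33391476,  0.03989987,  1.46628926, -0.01336833,
        1.34326022, -0.0584953 ]), 'joint_velocities': array([ 0.00037351,  0.00061524, -0.00120995,  0.00063935, -0.00097805,
        0.00142952,  0.00114284]), 'joint_efforts': array([ 1.10619055e-05, -6.56367087e+01,  1.33534525e+00, -4.03783572e+01,
       -5.97690116e-02,  4.51611704e-02,  1.41940081e-04]), 'ee_pos': array([0.22569436, 0.60906464, 0.22164833]), 'orientation': array([[ 9.37711249e-01, -4.16149749e-04,  3.47415371e-01],
       [-3.47415588e-01, -1.55128073e-03,  9.37709978e-01],
       [ 1.48710996e-04, -9.99998710e-01, -1.59923030e-03]]), 'wrist_force': array([ 0.91140737, -0.89491134,  0.39613521]), 'torque': array([-0.04758155, -0.01023109,  0.02209934]), 'opening': 1.0016923075446618}
scene {'mtx': array([[473.29175207,   0.        , 316.49128753],
       [  0.        , 473.29175207, 191.09026557],
       [  0.        ,   0.        ,   1.        ]]), 'position': array([1.02293785, 0.50562472, 1.08818596]), 'rotation': array([[-0.64193553, -0.65680409,  0.39563515],

[... 167 characters left out ...]
  [  0.        , 392.39767026, 196.14204844],
       [  0.        ,   0.        ,   1.        ]]), 'position': array([ 0.39291744, -0.56676268,  0.66212673]), 'rotation': array([[ 0.97139753,  0.15187593, -0.18253915],
       [-0.23737913,  0.60113191, -0.76308032],
       [-0.00616342,  0.78458532,  0.61999023]])}
wrist {'mtx': array([[287.44781965,   0.        , 319.64801219],
       [  0.        , 287.44781965, 193.43235004],
       [  0.        ,   0.        ,   1.        ]]), 'position': array([0.15476766, 0.63646004, 0.38263268]), 'rotation': array([[ 0.34806801, -0.90148571, -0.25723953],
       [ 0.93746868,  0.33439607,  0.09660093],
       [-0.00106447, -0.27477769,  0.9615072 ]])}
```

View pics/scene0.png

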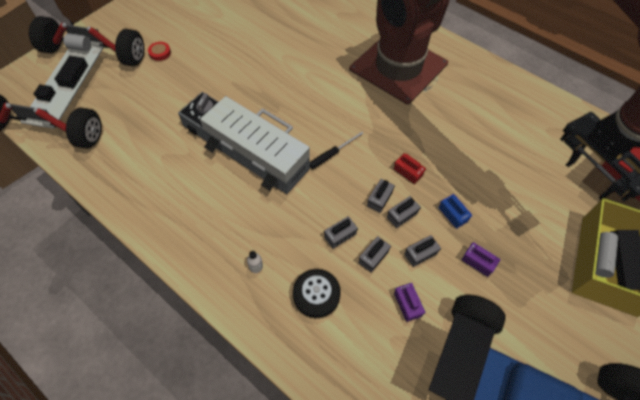

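View pics/side0.png

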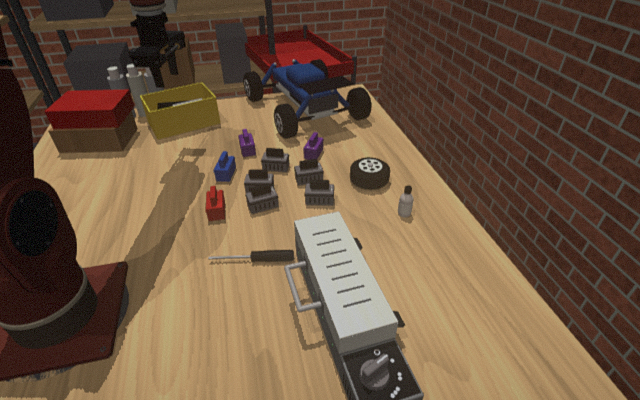

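View pics/wrist0.png

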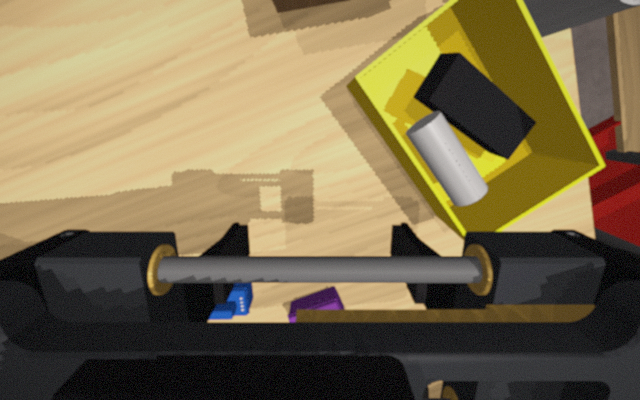

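```bash
cat > h.py <<'E'
import numpy as np, cv2
from station import manip, cams
def ray(info,u,v):
    K=info["mtx"];d=np.array([(u-K[0,2])/K[0,0],-(v-K[1,2])/K[1,1],-1.])
    return info["position"],info["rotation"]@d
def back(info,u,v,z):
    p,d=ray(info,u,v); return p+d*(z-p[2])/d[2]
def proj(info,P):
    P=np.atleast_2d(P);q=(P-info["position"])@info["rotation"];K=info["mtx"]
    return np.c_[K[0,2]+K[0,0]*q[:,0]/-q[:,2],K[1,2]-K[1,1]*q[:,1]/-q[:,2]]
def crop(img,x0,y0,x1,y1,k,name):
    c=cv2.resize(img[y0:y1,x0:x1],None,fx=k,fy=k,interpolation=cv2.INTER_CUBIC)
    # ticks
    for u in range(x0-x0%-10 if x0%10 else x0,x1,10):
        X=(u-x0)*k; cv2.line(c,(X,0),(X,8 if u%50 else 16),(255,0,0),1)
        if u%50==0: cv2.putText(c,str(u),(X+2,14),0,.4,(255,0,0))
    for v in range(y0-y0%-10 if y0%10 else y0,y1,10):
        Y=(v-y0)*k; cv2.line(c,(0,Y),(8 if v%50 else 16,Y),(255,0,0),1)
        if v%50==0: cv2.putText(c,str(v),(2,Y+12),0,.4,(255,0,0))
    cv2.imwrite("pics/"+name,np.ascontiguousarray(c[:,:,::-1]))
def shot(name): return cv2.imread(name)[:,:,::-1].copy()
E
python3 - <<'E'
from h import *
a=shot("pics/scene0.png");b=shot("pics/side0.png")
crop(a,310,140,510,290,4,"c1.png")
crop(a,170,80,330,200,5,"c2.png")
crop(b,280,200,440,320,5,"c3.png")
crop(b,190,120,350,220,5,"c4.png")
E
```

```text
(no output)
```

View pics/c1.png

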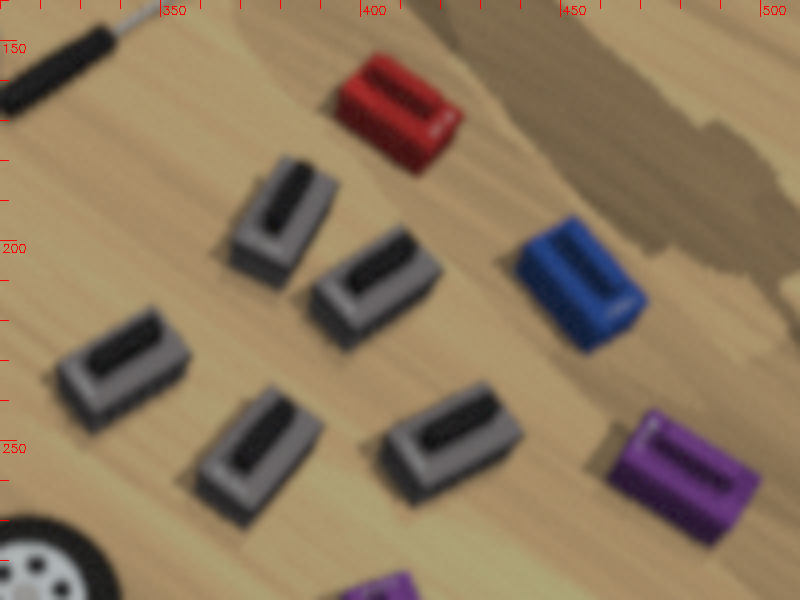

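View pics/c2.png

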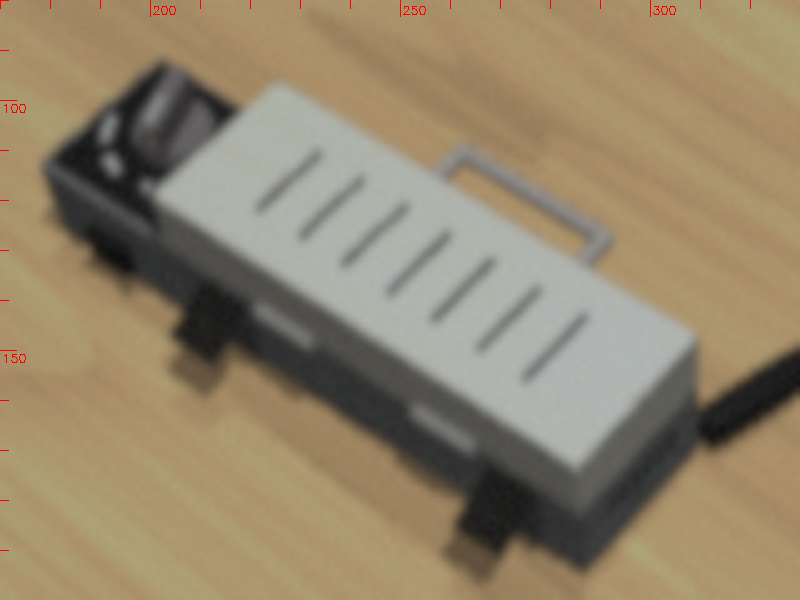

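View pics/c3.png

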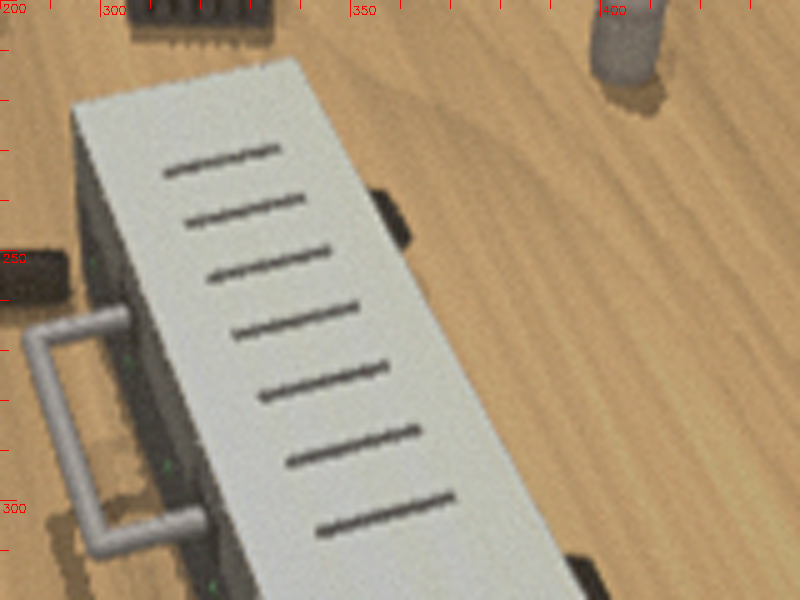

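View pics/c4.png

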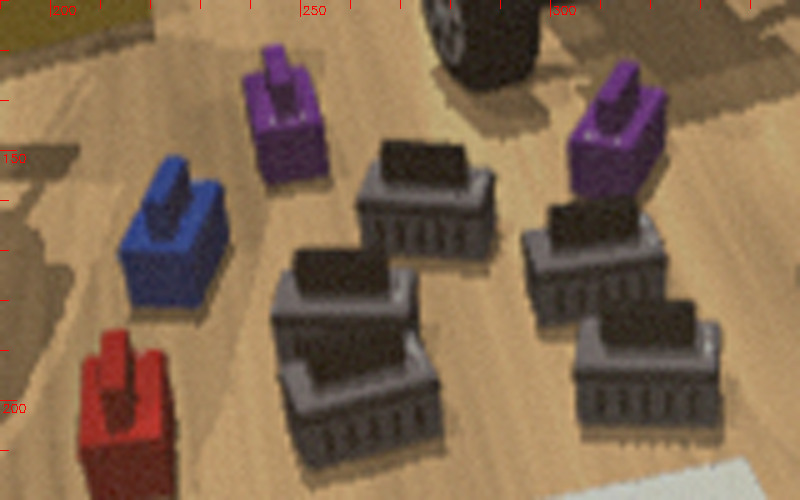

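```bash
python3 - <<'E'
from h import *
a=shot("pics/scene0.png");b=shot("pics/side0.png")
crop(b,310,290,440,400,6,"c5.png")
crop(a,362,172,432,232,11,"c6.png")
crop(a,316,208,396,278,10,"c7.png")
crop(a,400,230,450,270,15,"c8.png")
E
```

```text
(no output)
```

View pics/c5.png

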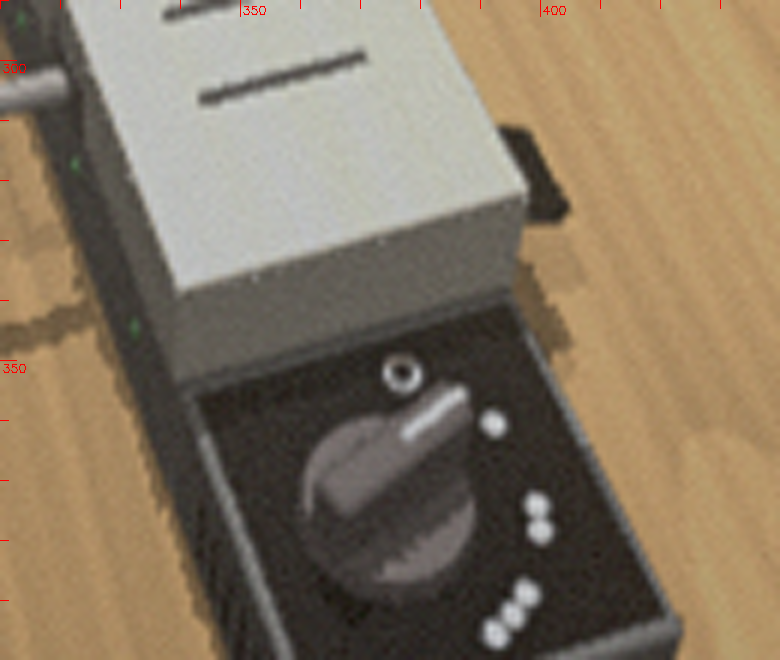

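View pics/c6.png

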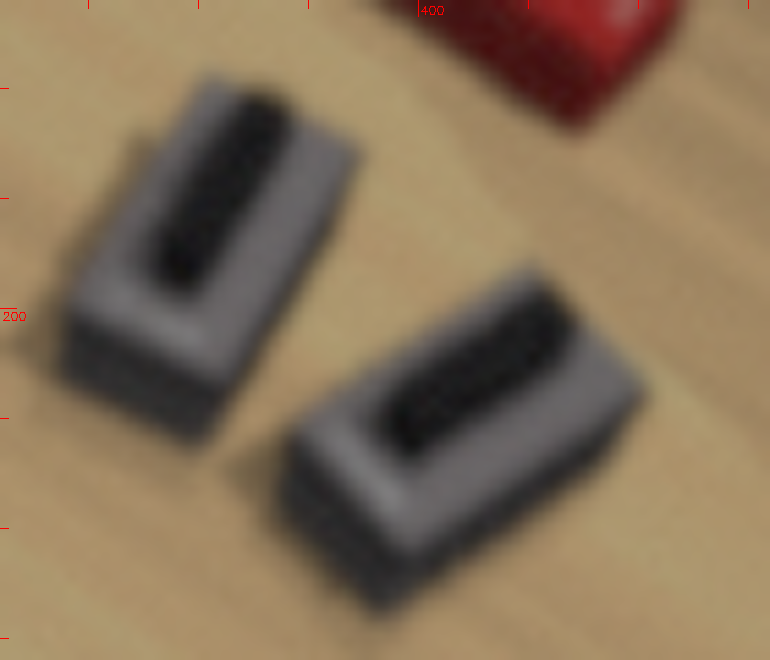

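View pics/c7.png

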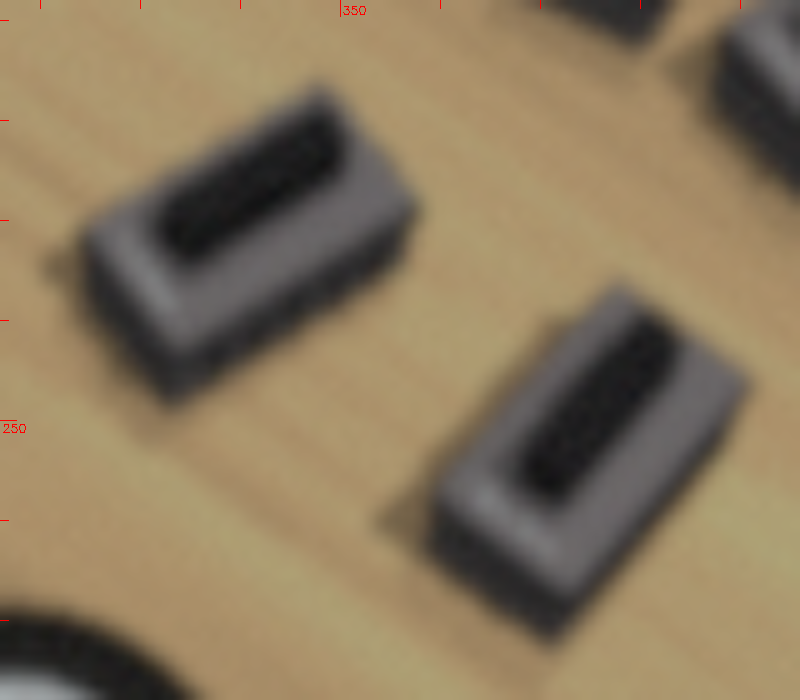

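View pics/c8.png

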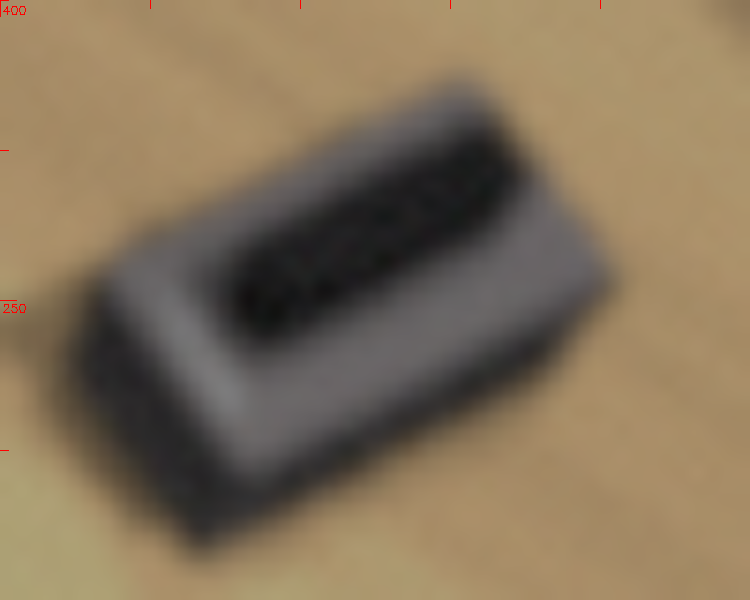

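```bash
cat > fit.py <<'E'
from h import *
from scipy.optimize import least_squares
S=cams.camera_info("scene");D=cams.camera_info("side")
def pts(p,L): # p x,y,yaw
    c,s=np.cos(p[2]),np.sin(p[2]);L=np.array(L,float)
    return np.c_[p[0]+c*L[:,0]-s*L[:,1],p[1]+s*L[:,0]+c*L[:,1],L[:,2]]
def fit(p0,obs): # obs list (info,L,uv)
    f=lambda p:np.concatenate([(proj(i,pts(p,L))-np.array(uv)).ravel() for i,L,uv in obs])
    r=least_squares(f,p0); return r.x,f(r.x)
E
cat > f1.py <<'E'
from fit import *
LT=[(-.05,-.143,.113),(.05,-.143,.113),(.05,.143,.113),(-.05,.143,.113)]
us=[(226,96.4),(201,119),(285.6,173.6),(309.4,147)]
ud=[(339.7,338.3),(397.8,321.7),(339.4,211.6),(294.4,220.6)]
for o in ([(S,LT,us)],[(D,LT,ud)],[(S,LT,us),(D,LT,ud)]):
    p,e=fit([.6,-.2,-.3],o); print("station",p.round(4),e.round(1))
st=p
packs={'A':[(205,75),(362,155),(215,375),(78,297)],'B':[(525,262),(648,388),(405,545),(297,430)]}
obs={k:np.array(v)/11+[362,172] for k,v in packs.items()}
for k,v in {'C':[(320,85),(418,208),(183,345),(88,238)],'D':[(620,285),(748,380),(565,590),(437,490)]}.items(): obs[k]=np.array(v)/10+[316,208]
obs['E']=np.array([(465,75),(612,275),(250,478),(108,265)])/15+[400,230]
x,y=.0375,.021
for k,uv in obs.items():
    w=np.array([back(S,*q,.042)[:2] for q in uv]);c=w.mean(0)
    d=(w[0]-w[3])+(w[1]-w[2]); yaw=np.arctan2(d[1],d[0])
    print(k,c.round(4),"yaw",yaw.round(3),"sizes",[round(np.linalg.norm(w[i]-w[(i+1)%4]),3) for i in range(4)], "side px",proj(D,[[*c,.042]]).round(0), "r",np.linalg.norm(c).round(3))
w0=pts(st,[(-.05,-.143,.1)])[0]
for n,l in dict(handle=(-.09,0,.08),hinge=(.05,0,.068),b1=(0,.112,.03),b5=(0,-.112,.03),knob=(0,-.193,.102)).items():
    q=pts(st,[l])[0];print(n,q.round(4),np.hypot(*q[:2]).round(3))
# knob pointer in side view: z=.104
a=back(D,310+340/6,290+490/6,.104);b=back(D,310+460/6,290+392/6,.104);print("pointer",a,b,np.arctan2(*(b-a)[1::-1])-st[2])
E
python3 f1.py
```

```text
station [ 0.5433 -0.0982  0.0587] [ 0.  -0.4 -0.6 -0.  -0.1  0.1  0.7  0.2]
station [ 0.5435 -0.098   0.0552] [-0.3  0.1  0.5  0.1 -0.  -0.4 -0.1 -0.2]
station [ 0.5434 -0.0981  0.0564] [ 0.1 -0.4 -0.6 -0.1 -0.2  0.2  0.6  0.3 -0.3  0.2  0.5  0.1 -0.2 -0.4
 -0.3 -0.1]
A [0.4362 0.241 ] yaw -2.987 sizes [np.float64(0.042), np.float64(0.071), np.float64(0.037), np.float64(0.07)] side px [[262. 194.]] r 0.498
B [0.4378 0.3139] yaw 2.901 sizes [np.float64(0.042), np.float64(0.072), np.float64(0.037), np.float64(0.072)] side px [[259. 178.]] r 0.539
C [0.5867 0.2281] yaw 2.865 sizes [np.float64(0.041), np.float64(0.069), np.float64(0.036), np.float64(0.072)] side px [[320. 188.]] r 0.63
D [0.5794 0.3262] yaw 3.118 sizes [np.float64(0.039), np.float64(0.072), np.float64(0.038), np.float64(0.071)] side px [[309. 168.]] r 0.665
E [0.4969 0.4106] yaw 2.776 sizes [np.float64(0.04), np.float64(0.071), np.float64(0.041), np.float64(0.07)] side px [[275. 156.]] r 0.645
handle [ 0.4535 -0.1032  0.08  ] 0.465
hinge [ 0.5933 -0.0953  0.068 ] 0.601
b1 [0.5371 0.0137 0.03  ] 0.537
b5 [ 0.5497 -0.2099  0.03  ] 0.588
knob [ 0.5543 -0.2908  0.102 ] 0.626
pointer [ 0.5270933  -0.29961395  0.104     ] [ 0.56488665 -0.28273729  0.104     ] 0.36357049547266923
```

Emit:
arm_command(
  targets=[
    [[0.65,4.5,-4.2,0,0,0,-6],[0.65,9,-8.4,0,0,0,-12],[0.65,13.5,-12.6,0,0,0,-18],[0.65,18,-16.8,0,0,0,-24],[0.65,22.4,-20.9,0,0,0,-30]],
  ],
  newtons=20,
)

```text
t: 0.78
ee_pos: [0.451, 0.3988, 0.2225]
orientation: [[0.636, -0.0, 0.772], [-0.772, 0.0, 0.636], [-0.0, -1.0, -0.0]]
wrist_force: [0.6, 0.5, 0.2]
opening: 0.516
```

Emit:
arm_command(
  targets=[
    [[0.65,0,-5,0,0,0,-4],[0.65,0,-10,0,0,0,-8],[0.65,0,-15,0,0,0,-12],[0.65,0,-20,0,0,0,-16],[0.65,0,-25,0,0,0,-20]],
  ],
)

```text
t: 1.4
ee_pos: [0.4495, 0.1488, 0.2224]
orientation: [[0.334, -0.0, 0.942], [-0.942, 0.0, 0.334], [-0.0, -1.0, -0.0]]
wrist_force: [0.5, -0.4, -0.0]
opening: 0.353
```

Emit:
arm_command(
  targets=[
    [[0.65,0,-5,0,0,0,-4],[0.65,0,-10,0,0,0,-8],[0.65,0,-15,0,0,0,-12],[0.65,0,-20,0,0,0,-16],[0.65,0,-25,0,0,0,-16.5]],
  ],
)

```text
t: 2.02
ee_pos: [0.4495, -0.1011, 0.2226]
orientation: [[0.054, 0.0, 0.999], [-0.999, 0.0, 0.054], [-0.0, -1.0, 0.0]]
wrist_force: [-0.2, -0.6, -0.1]
opening: 0.349
```

Emit:
arm_command(
  targets=[
    [[0.65,0.4,-0.2,-5,0,0,0],[0.65,0.4,-0.2,-10,0,0,0]],
  ],
)

```text
t: 2.28
ee_pos: [0.4543, -0.1022, 0.1218]
orientation: [[0.054, 0.002, 0.999], [-0.999, 0.001, 0.054], [-0.0, -1.0, 0.002]]
wrist_force: [0.3, 1.7, -1.0]
opening: 0.354
```

```bash
python3 - <<'E'
from h import *
cv2.imwrite("pics/side1.png",cams.read_camera("side")[:,:,::-1]);crop(shot("pics/side1.png"),240,160,400,280,5,"d1.png")
cv2.imwrite("pics/w1.png",cams.read_camera("wrist")[:,:,::-1])
E
```

```text
(no output)
```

View pics/d1.png

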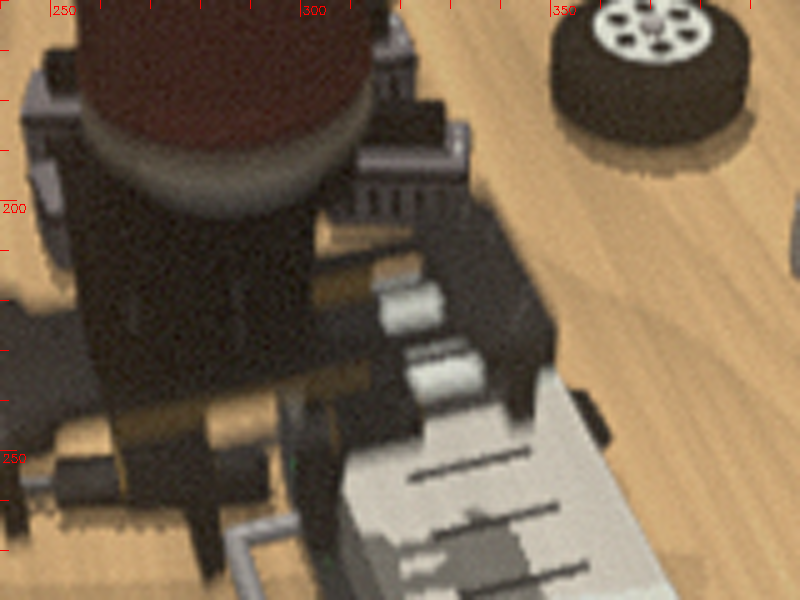

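View pics/w1.png

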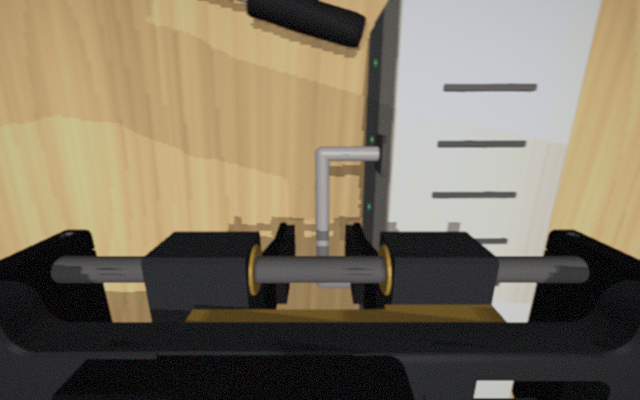

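Emit:
arm_command(
  targets=[
    [[0.65,0,0,-3,0,0,0],[0.65,0,0,-6,0,0,0],[1,0,0,-6,0,0,0],[1,0,0,-6,0,0,0],[1,0,0,-6,0,0,0]],
  ],
  newtons=20,
)

```text
t: 3.0
ee_pos: [0.4524, -0.1017, 0.0637]
orientation: [[0.055, -0.003, 0.998], [-0.998, 0.001, 0.055], [-0.001, -1.0, -0.003]]
wrist_force: [-6.8, 1.5, 12.7]
opening: 0.102
```

```bash
python3 - <<'E'
import numpy as np
yaw=.0564; r=np.hypot(.14,.012);a0=np.arctan2(.012,.14)
def P(t):
    x=-r*np.cos(t+a0)+.14; z=r*np.sin(t+a0)-.012
    return x,z
for t in np.arange(0,2.11,.1):
    x,z=P(t); print(round(t,2),(100*np.array([x*np.cos(yaw),x*np.sin(yaw),z])).round(1))
E
```

```text
0.0 [0. 0. 0.]
0.1 [0.2 0.  1.4]
0.2 [0.5 0.  2.8]
0.3 [1.  0.1 4.1]
0.4 [1.6 0.1 5.4]
0.5 [2.3 0.1 6.6]
0.6 [3.1 0.2 7.7]
0.7 [4.1 0.2 8.7]
0.8 [5.1 0.3 9.7]
0.9 [ 6.2  0.4 10.5]
1.0 [ 7.4  0.4 11.2]
1.1 [ 8.7  0.5 11.8]
1.2 [10.   0.6 12.3]
1.3 [11.4  0.6 12.6]
1.4 [12.8  0.7 12.8]
1.5 [14.2  0.8 12.8]
1.6 [15.6  0.9 12.8]
1.7 [17.   1.  12.5]
1.8 [18.3  1.  12.2]
1.9 [19.6  1.1 11.7]
2.0 [20.9  1.2 11. ]
2.1 [22.1  1.2 10.3]
```

Emit:
arm_command(
  targets=[
    [[1,0.1,0,0.7,0,0,0],[1,0.3,0,2.1,0,0,0],[1,0.7,0,3.5,0,0,0],[1,1.3,0.1,4.8,0,0,0],[1,1.6,0.1,5.4,0,0,0]],
  ],
)

```text
t: 3.62
ee_pos: [0.4674, -0.1008, 0.1176]
orientation: [[0.055, -0.005, 0.998], [-0.999, 0.001, 0.055], [-0.001, -1.0, -0.005]]
wrist_force: [-15.3, 0.3, 4.4]
opening: 0.105
```

```bash
python3 - <<'E'
from h import *
cv2.imwrite("pics/side2.png",cams.read_camera("side")[:,:,::-1])
E
```

```text
(no output)
```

View pics/side2.png

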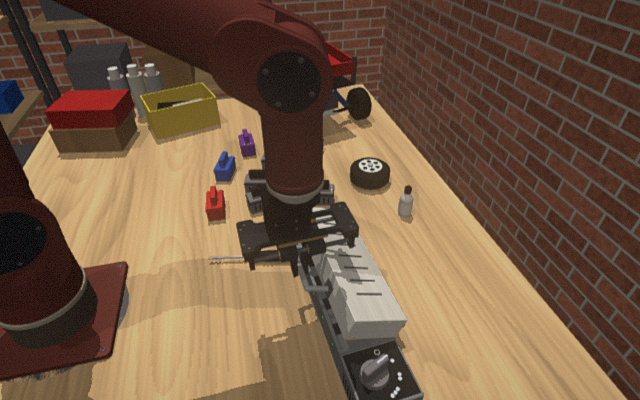

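Emit:
arm_command(
  targets=[
    [[1,0.5,0,1.2,0,0,0],[1,1.3,0.1,2.3,0,0,0],[1,2.3,0.1,3.3,0,0,0],[1,3.3,0.2,4.3,0,0,0],[1,4.4,0.3,5.1,0,0,0]],
  ],
)

```text
t: 4.3
ee_pos: [0.5131, -0.0982, 0.1703]
orientation: [[0.054, -0.001, 0.999], [-0.999, 0.001, 0.054], [-0.001, -1.0, -0.001]]
wrist_force: [-12.6, -1.3, 13.9]
opening: 0.105
```

Emit:
arm_command(
  targets=[
    [[1,1.2,0,0.7,0,0,0],[1,2.5,0.1,1.3,0,0,0],[1,3.8,0.2,1.8,0,0,0],[1,5.2,0.2,2.1,0,0,0],[1,6.6,0.3,2.3,0,0,0]],
  ],
)

```text
t: 4.92
ee_pos: [0.5816, -0.0942, 0.1924]
orientation: [[0.056, 0.003, 0.998], [-0.998, 0.0, 0.056], [-0.0, -1.0, 0.003]]
wrist_force: [-0.1, -0.7, -0.0]
opening: 0.108
```

```bash
python3 - <<'E'
from h import *
cv2.imwrite("pics/side3.png",cams.read_camera("side")[:,:,::-1])
E
```

```text
(no output)
```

View pics/side3.png

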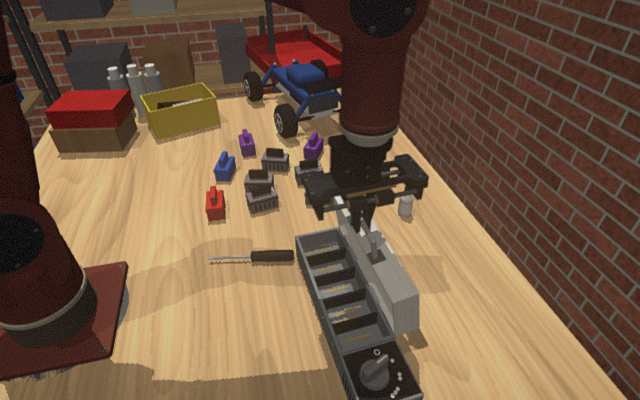

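Emit:
arm_command(
  targets=[
    [[1,1.4,0.1,0,0,0,0],[1,2.8,0.2,0,0,0,0],[1,4.2,0.2,-0.3,0,0,0],[1,5.5,0.3,-0.6,0,0,0],[1,6.8,0.4,-1.1,0,0,0]],
  ],
)

```text
t: 5.6
ee_pos: [0.6486, -0.0903, 0.179]
orientation: [[0.055, -0.0, 0.998], [-0.998, 0.0, 0.055], [-0.0, -1.0, -0.0]]
wrist_force: [-0.0, 1.6, 0.0]
opening: 0.106
```

Emit:
arm_command(
  targets=[
    [[1,0.7,0,-0.3,0,0,0],[1,1.3,0.1,-0.7,0,0,0],[1,1.7,0.1,-0.9,0,0,0],[1,1.9,0.1,-1.1,0,0,0],[1,1.9,0.1,-1.1,0,0,0]],
  ],
)

```text
t: 6.22
ee_pos: [0.6669, -0.0893, 0.1685]
orientation: [[0.055, 0.0, 0.998], [-0.998, 0.0, 0.055], [-0.0, -1.0, 0.0]]
wrist_force: [2.4, 3.5, 0.8]
opening: 0.104
```

```bash
python3 - <<'E'
from h import *
cv2.imwrite("pics/side4.png",cams.read_camera("side")[:,:,::-1])
E
```

```text
(no output)
```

View pics/side4.png

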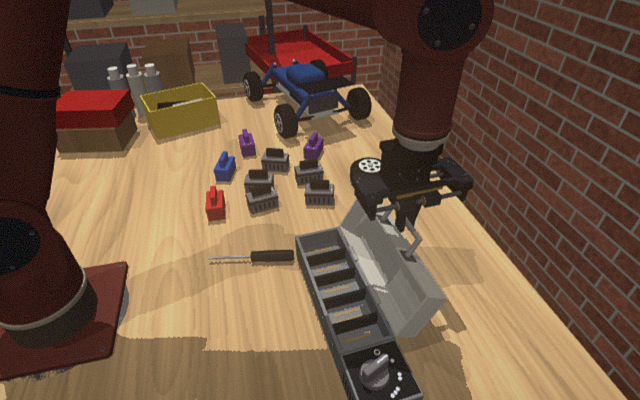

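Emit:
arm_command(
  targets=[
    [[1,0.2,0,-0.1,0,0,0],[0.65,0.1,0,0,0,0,0],[0.65,0.1,0,0,0,0,0],[0.65,0,0,3,0,0,0],[0.65,0,0,8,0,0,0]],
  ],
)

```text
t: 6.9
ee_pos: [0.6657, -0.0896, 0.2477]
orientation: [[0.055, -0.004, 0.998], [-0.998, -0.0, 0.055], [0.0, -1.0, -0.004]]
wrist_force: [1.0, 0.2, 0.7]
opening: 0.343
```

```bash
python3 - <<'E'
from h import *
cv2.imwrite("pics/side5.png",cams.read_camera("side")[:,:,::-1])
E
```

```text
(no output)
```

View pics/side5.png

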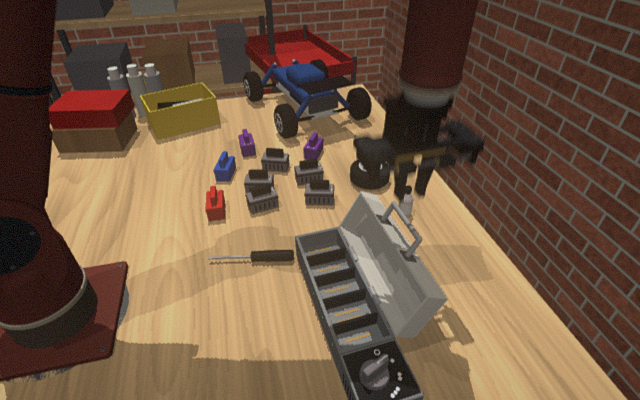

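Emit:
arm_command(
  targets=[
    [[0.6,-1,5,0,0,0,10],[0.6,-2.5,10,0,0,0,20],[0.6,-4,16,0,0,0,30],[0.6,-5.5,22,0,0,0,40],[0.6,-7,28,0,0,0,50]],
  ],
)

```text
t: 7.58
ee_pos: [0.5963, 0.1919, 0.2486]
orientation: [[0.803, 0.001, 0.595], [-0.595, 0.0, 0.803], [0.001, -1.0, 0.0]]
wrist_force: [0.4, 1.3, 0.1]
opening: 0.403
```

Emit:
arm_command(
  targets=[
    [[0.6,-0.9,3.8,-3,0,0,10],[0.6,-0.9,3.8,-6,0,0,20],[0.6,-0.9,3.8,-8,0,0,21],[0.6,-0.9,3.8,-8,0,0,21]],
  ],
)

```text
t: 8.07
ee_pos: [0.587, 0.2277, 0.1669]
orientation: [[0.962, -0.002, 0.274], [-0.274, -0.002, 0.962], [-0.002, -1.0, -0.002]]
wrist_force: [-0.0, 0.2, 0.1]
opening: 0.399
```

```bash
cat > w.py <<'E'
import sys
from h import *
n=sys.argv[1]
i=cams.camera_info("wrist");im=cams.read_camera("wrist")
np.savez("pics/"+n,im=im,**i)
cv2.imwrite("pics/"+n+".png",im[:,:,::-1]);s=manip.sense();print(s["ee_pos"].round(4),s["t"])
print("tcp px",proj(i,[s["ee_pos"]]).round(1), i["position"])
E
python3 w.py wC
```

```text
[0.5878 0.2279 0.1683] 8.125
tcp px [[319.  242.6]] [0.51459424 0.24952294 0.32793248]
```

View pics/wC.png

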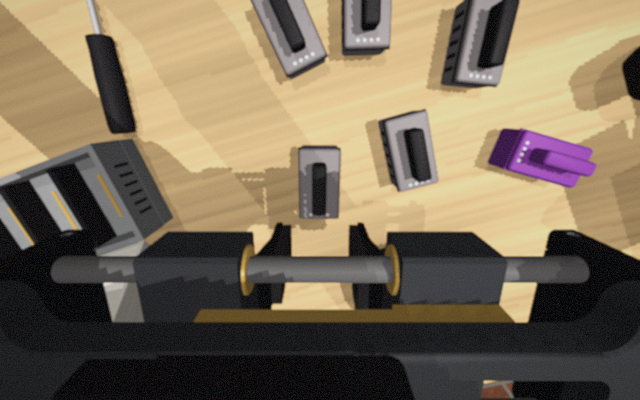

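```bash
cat > pk.py <<'E'
import sys
from fit import *
E={'A':(.4362,.241,.154),'B':(.4378,.3139,-.24),'C':(.5867,.2281,-.276),'D':(.5794,.3262,-.023),'E':(.4969,.4106,-.365)}
def ov(n,st=(0.5434,-.0981,.0564),z0=0,packs="ABCDE",EE=E):
    d=np.load("pics/"+n+".npz");im=d["im"].copy();big=cv2.resize(im,None,fx=2,fy=2,interpolation=cv2.INTER_CUBIC)
    def poly(L,p,c):
        q=proj(d,pts(p,L))*2; cv2.polylines(big,[q.round().astype(int)],True,c,1,cv2.LINE_AA)
    for k in packs:
        for a,b,z in ((.0375,.021,.042),(.025,.007,.066)):
            poly([(a,b,z),(a,-b,z),(-a,-b,z),(-a,b,z)],EE[k],(255,0,0))
    poly([(.05,.143,.068),(.05,-.143,.068),(-.05,-.143,.068),(-.05,.143,.068)],st,(0,255,0))
    return big
E
python3 - <<'E'
from pk import *
b=ov("wC"); cv2.imwrite("pics/wC_o.png",b[0:480,440:1240,::-1]); cv2.imwrite("pics/wC_o2.png",b[200:600,0:640,::-1])
E
```

View pics/wC_o.png

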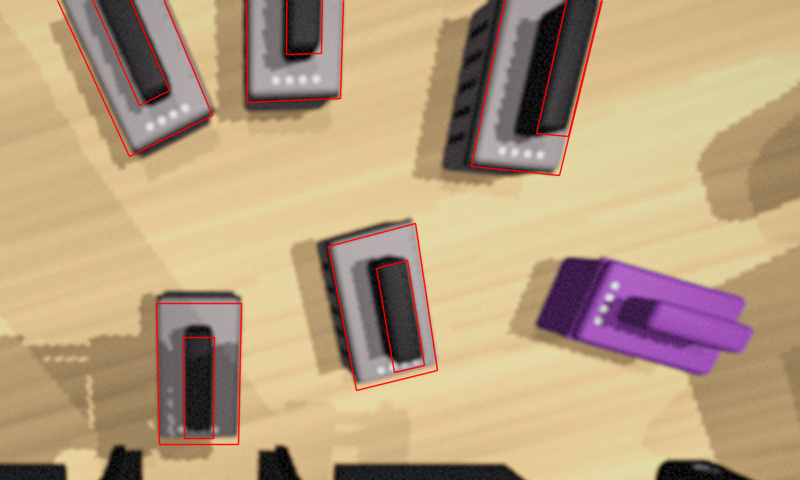

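View pics/wC_o2.png

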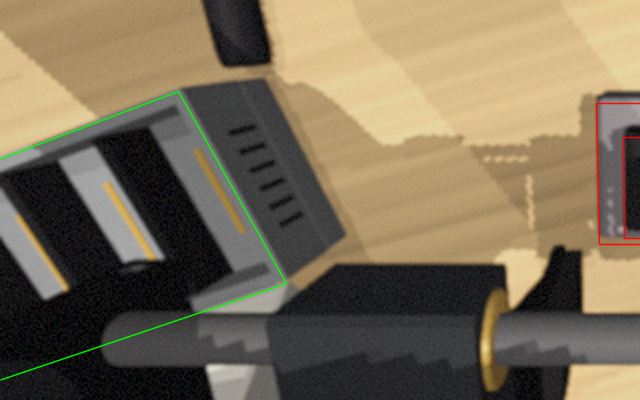

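Emit:
arm_command(
  targets=[
    [[0.6,-0.3,0.1,-5,0,0,0],[0.6,-0.3,0.1,-9.5,0,0,0],[0.6,-0.3,0.1,-12.1,0,0,0],[1,-0.3,0.1,-12.1,0,0,0],[1,-0.3,0.1,-12.1,0,0,0]],
  ],
  newtons=30,
)

```text
t: 8.75
ee_pos: [0.5862, 0.2298, 0.0496]
orientation: [[0.962, 0.002, 0.273], [-0.273, 0.001, 0.962], [0.002, -1.0, 0.002]]
wrist_force: [-0.3, 0.2, -0.3]
opening: 0.251
```

Emit:
arm_command(
  targets=[
    [[1,0,0,0,0,0,0],[1,0,0,2,0,0,0],[1,0,0,6,0,0,0],[1,0,0,10,0,0,0],[1,0,0,10,0,0,0]],
  ],
)

```text
t: 9.38
ee_pos: [0.5871, 0.2304, 0.1527]
orientation: [[0.962, 0.007, 0.273], [-0.273, 0.004, 0.962], [0.005, -1.0, 0.005]]
wrist_force: [1.3, -0.1, -4.1]
opening: 0.159
```

```bash
python3 w.py wC2; python3 -c "
from h import *
a=cams.read_camera('side');crop(a,240,100,440,240,4,'s6.png')"
```

```text
[0.5857 0.23   0.1501] 9.425
tcp px [[317.2 236.9]] [0.5131919  0.251201   0.31320529]
```

View pics/s6.png

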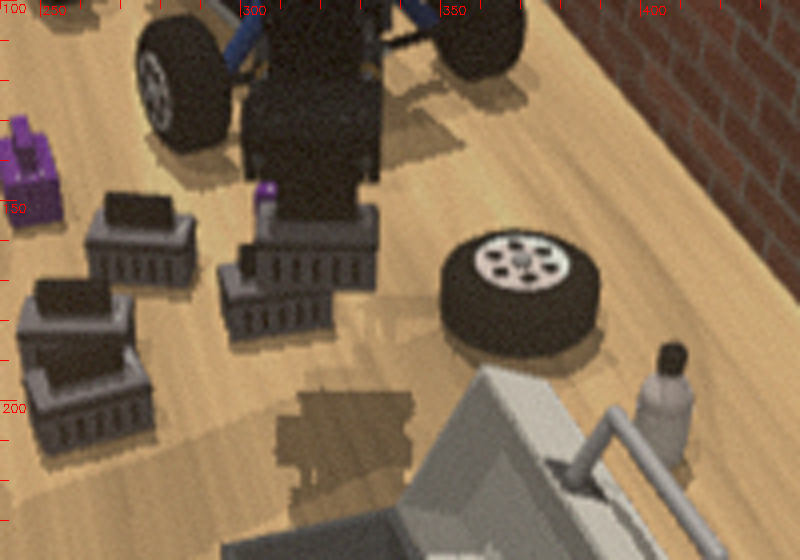

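View pics/wC2.png

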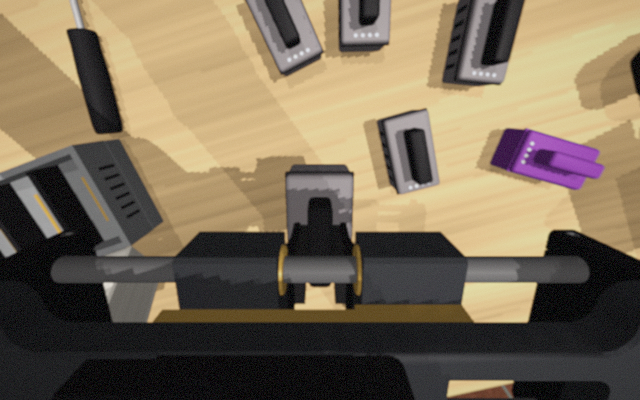

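```bash
python3 - <<'E'
from h import *
d=np.load("pics/wC2.npz")
crop(d["im"],270,150,370,260,7,"x1.png")
R=np.array([[.962,.007,.273],[-.273,.004,.962],[.005,-1,.005]]);p=np.array([.5857,.23,.15])
for uv in [(287,174),(353,174),(320,174)]:
    P=back(d,*uv,.15-.047+.042);print((P-p)@R)
E
```

```text
[-0.03868859  0.00467858 -0.01795738]
[-0.03861059  0.00490623  0.02149421]
[-0.03864961  0.00479232  0.00175475]
```

View pics/x1.png

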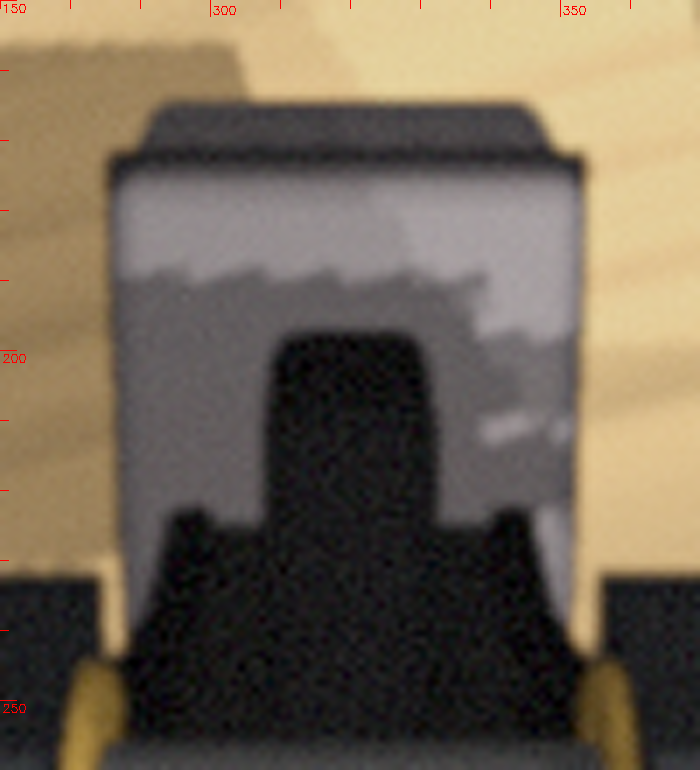

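Emit:
arm_command(
  targets=[
    [[1,-1,-4.5,0,0,0,4],[1,-2.2,-10,0,0,0,9],[1,-3.4,-15.5,0,0,0,14],[1,-4.8,-21.6,0,0,0,19],[1,-4.8,-21.6,0,0,0,19]],
  ],
)

```text
t: 10.1
ee_pos: [0.5348, 0.0074, 0.1467]
orientation: [[0.999, -0.002, -0.048], [0.048, -0.002, 0.999], [-0.002, -1.0, -0.002]]
wrist_force: [-0.6, 1.2, -3.6]
opening: 0.157
```

```bash
python3 w.py wC3;python3 -c "
from h import *
a=cams.read_camera('side');crop(a,260,140,420,260,5,'s7.png')"
```

```text
[0.5355 0.0109 0.1467] 10.15
tcp px [[323.7 241.5]] [0.45955566 0.00491044 0.30771354]
```

View pics/wC3.png

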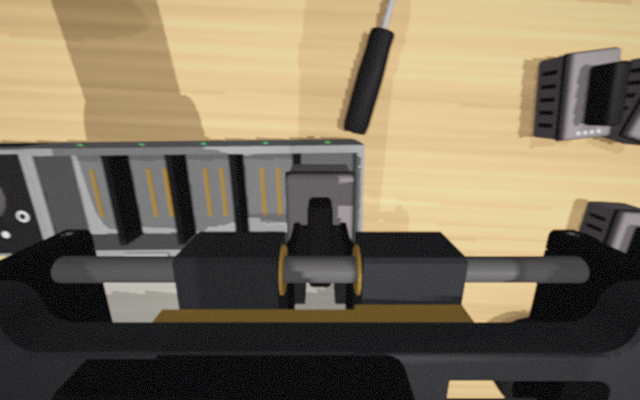

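View pics/s7.png

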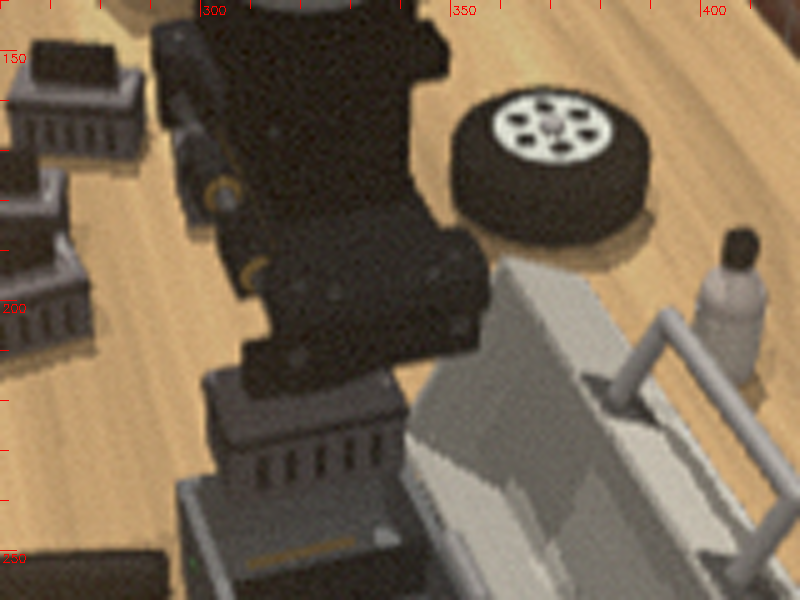

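Emit:
arm_command(
  targets=[
    [[1,0,0,0,0,0,0],[1,0,0,0,0,0,0],[1,0,0,0,0,0,0]],
  ],
)

```text
t: 10.58
ee_pos: [0.5368, 0.0142, 0.1473]
orientation: [[0.998, -0.0, -0.056], [0.056, -0.0, 0.998], [-0.0, -1.0, -0.0]]
wrist_force: [-0.2, 0.1, -3.7]
opening: 0.151
```

```bash
python3 w.py wC4; python3 - <<'E'
from pk import *
d=np.load("pics/wC4.npz")
for k,x in enumerate(sys.argv): pass
b=ov("wC4",packs=""); 
bay=pts((0.5434,-.0981,.0564),[(-.044,.137,.068),(-.044,.087,.068)])
print(proj(d,bay))
cv2.imwrite("pics/x2.png",b[260:560,480:880,::-1])
E
```

```text
[0.5369 0.014  0.1474] 10.625
tcp px [[317.7 240.2]] [0.46131594 0.01084398 0.30825605]
[[347.8039545  151.00186825]
 [287.85813937 151.04258134]]
```

View pics/x2.png

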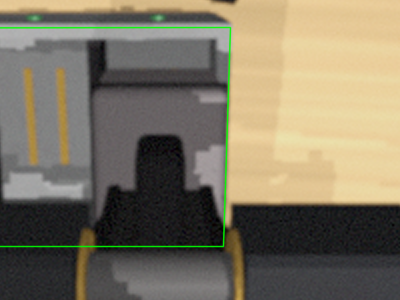

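Emit:
arm_command(
  targets=[
    [[1,0.1,0,-2,0,0,0],[1,0.1,0,-4,0,0,0],[1,0.1,0,-5.5,0,0,0],[1,0.1,0,-6.5,0,0,0],[1,0.1,0,-6.7,0,0,0]],
  ],
)

```text
t: 11.25
ee_pos: [0.5376, 0.0135, 0.0801]
orientation: [[0.998, -0.001, -0.055], [0.055, -0.0, 0.998], [-0.001, -1.0, -0.0]]
wrist_force: [-0.5, 0.7, -2.7]
opening: 0.16
```

Emit:
arm_command(
  targets=[
    [[1,0,0,-0.2,0,0,0],[1,0,0,-0.4,0,0,0]],
  ],
)

```text
t: 11.5
ee_pos: [0.5384, 0.0133, 0.079]
orientation: [[0.998, 0.001, -0.055], [0.055, 0.001, 0.998], [0.001, -1.0, 0.001]]
wrist_force: [-15.0, -2.0, 35.5]
opening: 0.152
```

Emit:
arm_command(
  targets=[
    [[1,0,0,0.2,0,0,0],[0.65,0,0,0.2,0,0,0],[0.65,0,0,0.2,0,0,0],[0.65,0,0,3,0,0,0],[0.65,0,0,8,0,0,0]],
  ],
)

```text
t: 12.12
ee_pos: [0.5366, 0.0134, 0.156]
orientation: [[0.998, -0.003, -0.055], [0.055, -0.001, 0.998], [-0.003, -1.0, -0.001]]
wrist_force: [1.8, 0.6, 0.7]
opening: 0.346
```

```bash
python3 w.py wC5;python3 -c "
from h import *
a=cams.read_camera('side');crop(a,200,140,400,280,4,'s8.png')"
```

```text
[0.5404 0.0133 0.1637] 12.175
tcp px [[317.5 251.6]] [0.46160295 0.01030193 0.3171489 ]
```

View pics/wC5.png

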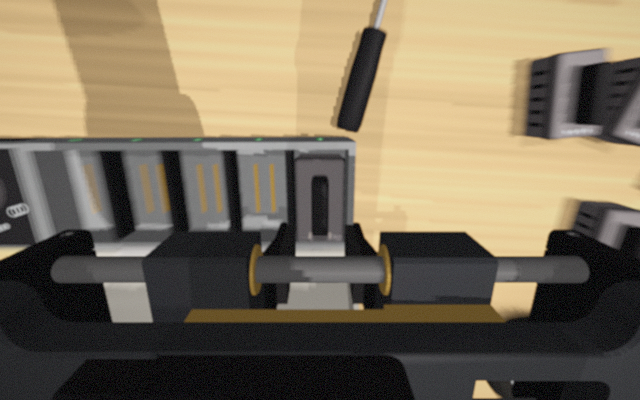

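View pics/s8.png

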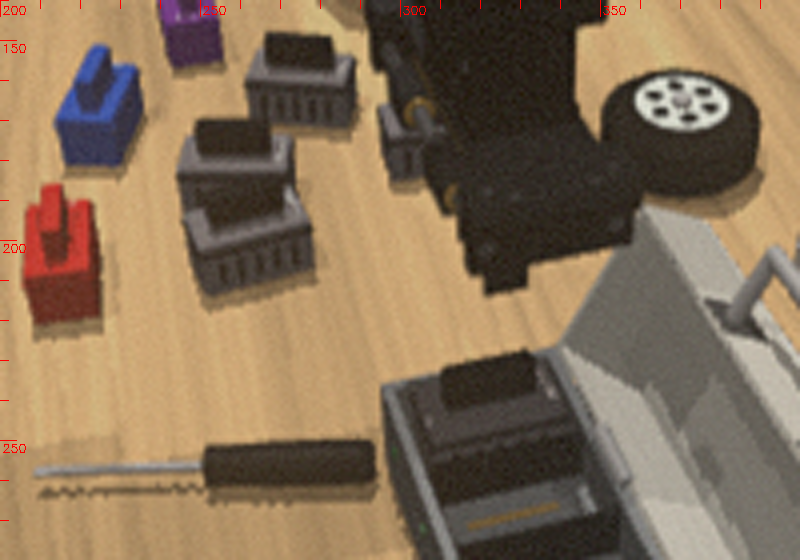

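Emit:
arm_command(
  targets=[
    [[0.6,-2,5,0,0,0,1],[0.6,-4.5,10,0,0,0,2],[0.6,-7,15.5,0,0,0,4],[0.6,-9.3,20.5,0,0,0,5],[0.6,-10.4,23,0,0,0,5.6]],
  ],
)

```text
t: 12.85
ee_pos: [0.432, 0.2465, 0.1562]
orientation: [[0.988, -0.0, -0.157], [0.157, 0.001, 0.988], [-0.0, -1.0, 0.001]]
wrist_force: [0.5, 0.1, -0.4]
opening: 0.4
```

Emit:
arm_command(
  targets=[
    [[0.6,0,0,0,0,0,0],[0.6,0,0,0,0,0,0]],
  ],
)

```text
t: 13.1
ee_pos: [0.4342, 0.2426, 0.1563]
orientation: [[0.988, 0.0, -0.152], [0.152, -0.0, 0.988], [-0.0, -1.0, -0.0]]
wrist_force: [0.5, 0.2, -0.0]
opening: 0.401
```

```bash
cat > pk2.py <<'E'
from pk import *
E.update(A=(.4338,.2433,.154),B=(.4355,.316,-.24),D=(.577,.3285,-.023),E=(.4945,.4129,-.365))
n,k=sys.argv[1:3]
b=ov(n,packs=k,EE=E)
cv2.imwrite("pics/"+n+"_o.png",b[100:540,300:1000,::-1])
E
python3 w.py wA; python3 pk2.py wA ABDE
```

```text
[0.4344 0.2423 0.1563] 13.15
tcp px [[317.5 240.2]] [0.35936997 0.2321359  0.31718267]
```

View pics/wA_o.png

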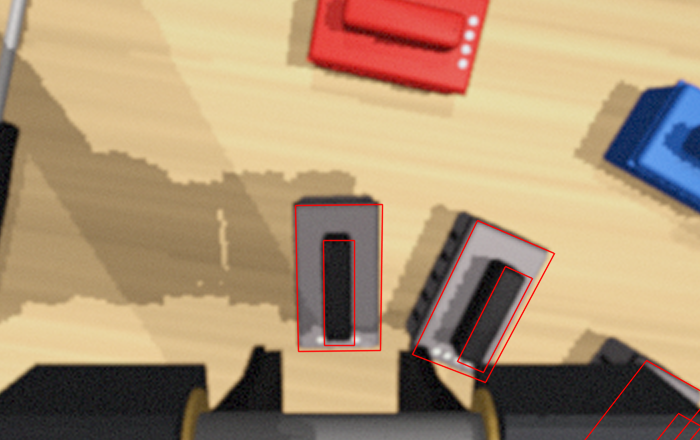

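Emit:
arm_command(
  targets=[
    [[0.65,-0.2,0.1,-4.5,0,0,0],[0.65,-0.2,0.1,-9,0,0,0],[0.65,-0.2,0.1,-10.9,0,0,0],[0.65,-0.2,0.1,-10.9,0,0,0],[1,-0.2,0.1,-10.9,0,0,0]],
  ],
)

```text
t: 13.78
ee_pos: [0.4328, 0.2443, 0.0485]
orientation: [[0.988, 0.001, -0.151], [0.151, 0.001, 0.988], [0.001, -1.0, 0.0]]
wrist_force: [-0.0, -0.2, -0.4]
opening: 0.299
```

Emit:
arm_command(
  targets=[
    [[1,0,0,0,0,0,0],[1,0,0,0,0,0,0],[1,0,0,2,0,0,0],[1,0,0,6,0,0,0],[1,0,0,10,0,0,0]],
  ],
)

```text
t: 14.4
ee_pos: [0.4314, 0.2443, 0.1486]
orientation: [[0.988, -0.001, -0.153], [0.153, -0.0, 0.988], [-0.001, -1.0, -0.0]]
wrist_force: [-0.2, 0.1, -3.0]
opening: 0.164
```

Emit:
arm_command(
  targets=[
    [[1,1.5,-4,2,0,0,-1],[1,4,-10,3.5,0,0,-2.5],[1,6.5,-16.5,4,0,0,-4],[1,9,-23,4,0,0,-5.5],[1,10.6,-27.5,4,0,0,-5.5]],
  ],
)

```text
t: 15.02
ee_pos: [0.5369, -0.0284, 0.1879]
orientation: [[0.998, 0.001, -0.057], [0.057, 0.001, 0.998], [0.001, -1.0, 0.001]]
wrist_force: [0.9, 0.3, -2.6]
opening: 0.162
```

Emit:
arm_command(
  targets=[
    [[1,0.2,-1.1,0,0,0,0],[1,0.2,-1.1,0,0,0,0],[1,0.2,-1.1,0,0,0,0]],
  ],
)

```text
t: 15.4
ee_pos: [0.5381, -0.0358, 0.1873]
orientation: [[0.998, -0.001, -0.06], [0.06, 0.001, 0.998], [-0.001, -1.0, 0.001]]
wrist_force: [0.6, -0.0, -2.4]
opening: 0.154
```

```bash
cat > bay.py <<'E'
from pk import *
# usage: name bay tcp_to_under
n,b=sys.argv[1],int(sys.argv[2])
st=(0.5434,-.0981,.0564)
s=manip.sense();c=pts(st,[(0,.112-.056*(b-1),.03)])[0]
i=cams.camera_info("wrist");im=cams.read_camera("wrist");np.savez("pics/"+n,im=im,**i)
# held pack overlay
R=s["orientation"];p=s["ee_pos"];p0=p-[0,0,.0485]
big=cv2.resize(im,None,fx=2,fy=2,interpolation=cv2.INTER_CUBIC)
def poly(Q,col): cv2.polylines(big,[(proj(i,Q)*2).round().astype(int)],True,col,1,cv2.LINE_AA)
yaw=np.arctan2(R[1,0],R[0,0])
for z in (.042,):poly(pts((*p0[:2],yaw),[(a,bb,p0[2]+z) for a,bb in ((.0375,.021),(.0375,-.021),(-.0375,-.021),(-.0375,.021))]),(255,0,0))
y=.112-.056*(b-1)
poly(pts(st,[(a,y+bb,.068) for a,bb in ((.044,.025),(.044,-.025),(-.044,-.025),(-.044,.025))]),(0,255,0))
cv2.imwrite("pics/"+n+"_o.png",big[230:570,400:900,::-1])
print("ee",p.round(4),"dxy cm",((c-p)[:2]*100).round(2),"dz to floor cm",round((.0785-p[2])*100,2),"yaw err deg",round(np.degrees(st[2]-yaw),2))
E
python3 bay.py wA2 2
```

```text
ee [ 0.5381 -0.0358  0.1873] dxy cm [ 0.21 -0.64] dz to floor cm -10.88 yaw err deg -0.18
```

View pics/wA2_o.png

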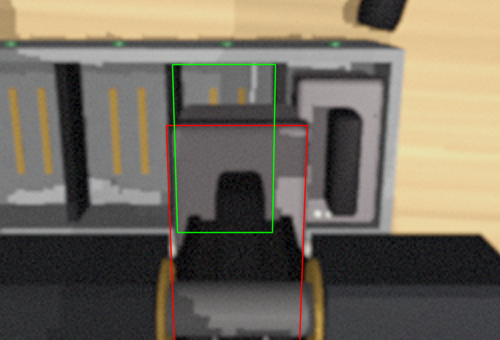

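Emit:
arm_command(
  targets=[
    [[1,0,0,0,0,0,0],[1,0,0,0,0,0,0]],
  ],
)

```text
t: 15.7
ee_pos: [0.5384, -0.0372, 0.1876]
orientation: [[0.998, 0.0, -0.058], [0.058, 0.0, 0.998], [0.0, -1.0, 0.0]]
wrist_force: [0.5, 0.1, -2.8]
opening: 0.156
```

```bash
python3 bay.py wA3 2
```

```text
ee [ 0.5384 -0.0372  0.1876] dxy cm [ 0.18 -0.5 ] dz to floor cm -10.91 yaw err deg -0.1
```

Emit:
arm_command(
  targets=[
    [[1,0.2,-0.5,-2.5,0,0,0],[1,0.2,-0.5,-5,0,0,0],[1,0.2,-0.5,-5,0,0,0],[1,0.2,-0.5,-5,0,0,0]],
  ],
)

```text
t: 16.25
ee_pos: [0.541, -0.0429, 0.1385]
orientation: [[0.998, 0.001, -0.057], [0.057, -0.0, 0.998], [0.001, -1.0, -0.0]]
wrist_force: [0.2, -0.3, -2.5]
opening: 0.163
```

```bash
python3 bay.py wA4 2
```

```text
ee [ 0.541  -0.0429  0.1385] dxy cm [-0.08  0.07] dz to floor cm -6.0 yaw err deg -0.04
```

View pics/wA4_o.png

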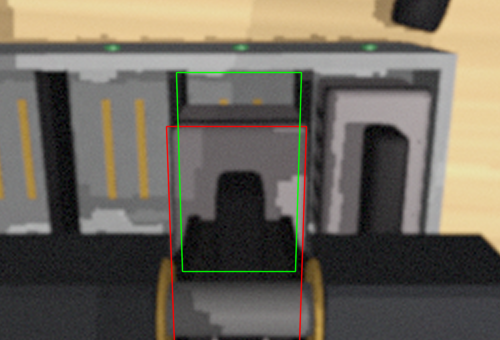

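Aligned; lower to the floor.

Emit:
arm_command(
  targets=[
    [[1,-0.1,0.1,-2,0,0,0],[1,-0.1,0.1,-4,0,0,0],[1,-0.1,0.1,-5.4,0,0,0],[1,-0.1,0.1,-5.8,0,0,0],[1,-0.1,0.1,-6.0,0,0,0]],
  ],
)

```text
t: 16.92
ee_pos: [0.54, -0.042, 0.078]
orientation: [[0.998, 0.001, -0.057], [0.057, -0.0, 0.998], [0.001, -1.0, -0.0]]
wrist_force: [-0.7, -3.9, 10.0]
opening: 0.159
```

Emit:
arm_command(
  targets=[
    [[1,0,0,-0.1,0,0,0],[1,0,0,-0.2,0,0,0]],
  ],
)

```text
t: 17.18
ee_pos: [0.54, -0.0422, 0.0779]
orientation: [[0.998, 0.001, -0.057], [0.057, 0.001, 0.998], [0.001, -1.0, 0.001]]
wrist_force: [-12.2, 0.4, 26.6]
opening: 0.155
```

Emit:
arm_command(
  targets=[
    [[1,0,0,0.2,0,0,0],[0.65,0,0,0.2,0,0,0],[0.65,0,0,0.2,0,0,0],[0.65,0,0,3,0,0,0],[0.65,0,0,9,0,0,0]],
  ],
)

```text
t: 17.8
ee_pos: [0.5379, -0.0417, 0.1645]
orientation: [[0.998, -0.005, -0.057], [0.057, -0.001, 0.998], [-0.005, -1.0, -0.001]]
wrist_force: [2.8, 0.4, 0.8]
opening: 0.341
```

Emit:
arm_command(
  targets=[
    [[0.6,-1.5,6,0,0,0,-2],[0.6,-3,12,0,0,0,-5],[0.6,-4.5,18,0,0,0,-8],[0.6,-6,24,0,0,0,-11],[0.6,-7.5,30,0,0,0,-14]],
  ],
)

```text
t: 18.42
ee_pos: [0.4639, 0.2601, 0.1658]
orientation: [[0.982, 0.001, 0.188], [-0.188, 0.001, 0.982], [0.001, -1.0, 0.001]]
wrist_force: [0.1, -0.2, 0.1]
opening: 0.398
```

Emit:
arm_command(
  targets=[
    [[0.6,-3,5.8,0,0,0,-3],[0.6,-3,5.8,0,0,0,-3],[0.6,-3,5.8,0,0,0,-3]],
  ],
)

```text
t: 18.8
ee_pos: [0.4346, 0.3159, 0.1654]
orientation: [[0.972, 0.0, 0.236], [-0.236, -0.001, 0.972], [0.0, -1.0, -0.001]]
wrist_force: [1.0, -0.4, -0.2]
opening: 0.398
```

```bash
python3 w.py wB; python3 pk2.py wB BDE;python3 -c "
from h import *
a=cams.read_camera('side');crop(a,200,140,400,280,4,'s9.png')"
```

```text
[0.4351 0.3151 0.1655] 18.85
tcp px [[317.1 241.7]] [0.36101169 0.33474656 0.32629114]
```

View pics/wB_o.png

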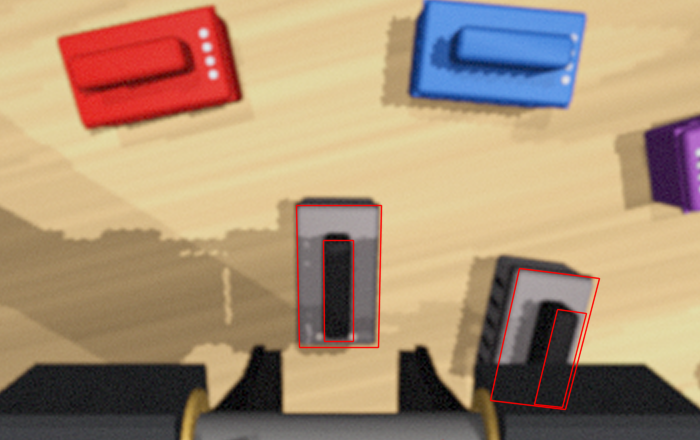

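View pics/s9.png

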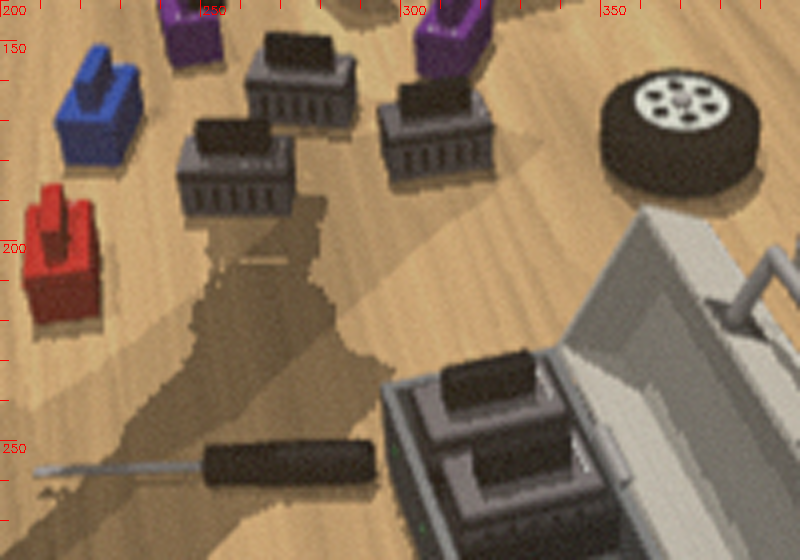

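Emit:
arm_command(
  targets=[
    [[0.65,-0.1,0.1,-5,0,0,0],[0.65,-0.1,0.1,-10,0,0,0],[0.65,-0.1,0.1,-11.7,0,0,0],[0.65,-0.1,0.1,-11.7,0,0,0],[1,-0.1,0.1,-11.7,0,0,0]],
  ],
)

```text
t: 19.52
ee_pos: [0.4348, 0.3177, 0.0504]
orientation: [[0.971, 0.002, 0.238], [-0.238, 0.002, 0.971], [0.002, -1.0, 0.002]]
wrist_force: [-0.5, -0.1, -0.2]
opening: 0.301
```

Emit:
arm_command(
  targets=[
    [[1,0,0,0,0,0,0],[1,0,0,0,0,0,0],[1,0,0,2,0,0,0],[1,0,0,7,0,0,0],[1,0,0,13,0,0,0]],
  ],
)

```text
t: 20.15
ee_pos: [0.4326, 0.3166, 0.1792]
orientation: [[0.971, -0.002, 0.237], [-0.237, -0.002, 0.971], [-0.001, -1.0, -0.002]]
wrist_force: [1.3, 1.5, -2.5]
opening: 0.158
```

Emit:
arm_command(
  targets=[
    [[1,1.5,-5.5,0.5,0,0,2],[1,3,-11,1,0,0,5],[1,4.5,-17,1,0,0,8],[1,6,-23,1,0,0,11],[1,7.5,-29,1,0,0,14]],
  ],
)

```text
t: 20.78
ee_pos: [0.5085, 0.0253, 0.1888]
orientation: [[1.0, 0.001, -0.007], [0.007, 0.001, 1.0], [0.001, -1.0, 0.001]]
wrist_force: [0.9, 0.3, -2.6]
opening: 0.159
```

Emit:
arm_command(
  targets=[
    [[1,1.5,-5,0,0,0,2],[1,3,-10,0,0,0,2.9],[1,3.5,-12.5,0,0,0,2.9],[1,3.5,-12.5,0,0,0,2.9],[1,3.5,-12.5,0,0,0,2.9]],
  ],
)

```text
t: 21.4
ee_pos: [0.5433, -0.0968, 0.1884]
orientation: [[0.998, -0.0, -0.056], [0.056, 0.001, 0.998], [-0.0, -1.0, 0.001]]
wrist_force: [0.0, 0.3, -2.5]
opening: 0.159
```

```bash
python3 bay.py wB2 3
```

```text
ee [ 0.5433 -0.0968  0.1884] dxy cm [ 0.01 -0.13] dz to floor cm -10.99 yaw err deg 0.01
```

View pics/wB2_o.png

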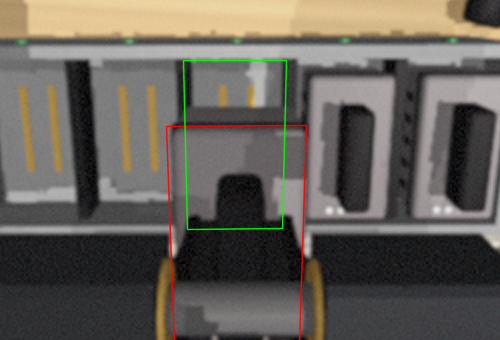

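Emit:
arm_command(
  targets=[
    [[1,0,-0.1,-3,0,0,0],[1,0,-0.1,-6,0,0,0],[1,0,-0.1,-8,0,0,0],[1,0,-0.1,-8,0,0,0],[1,0,-0.1,-8,0,0,0]],
  ],
)

```text
t: 22.08
ee_pos: [0.5441, -0.0983, 0.1095]
orientation: [[0.998, 0.001, -0.056], [0.056, 0.0, 0.998], [0.001, -1.0, 0.0]]
wrist_force: [-0.4, -0.7, -2.2]
opening: 0.158
```

```bash
python3 bay.py wB3 3
```

```text
ee [ 0.5441 -0.0983  0.1095] dxy cm [-0.07  0.02] dz to floor cm -3.1 yaw err deg 0.0
```

View pics/wB3_o.png

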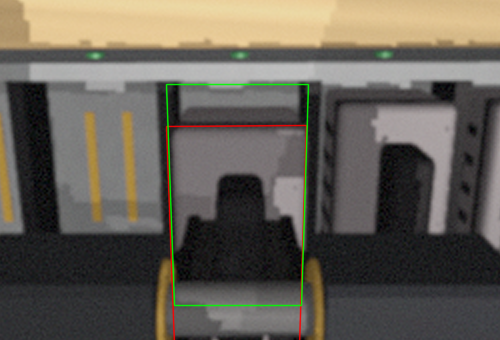

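Emit:
arm_command(
  targets=[
    [[1,0,0,-1.5,0,0,0],[1,0,0,-2.6,0,0,0],[1,0,0,-3,0,0,0],[1,0,0,-3.2,0,0,0],[1,0,0,-3.2,0,0,0]],
  ],
)

```text
t: 22.75
ee_pos: [0.5432, -0.0989, 0.0789]
orientation: [[0.999, -0.001, -0.055], [0.055, 0.002, 0.998], [-0.001, -1.0, 0.002]]
wrist_force: [-16.6, 3.8, 34.9]
opening: 0.156
```

Emit:
arm_command(
  targets=[
    [[1,0,0,0.2,0,0,0],[0.65,0,0,0.2,0,0,0],[0.65,0,0,0.2,0,0,0],[0.65,0,0,3,0,0,0],[0.65,0,0,9,0,0,0]],
  ],
)

```text
t: 23.38
ee_pos: [0.5419, -0.0986, 0.1652]
orientation: [[0.998, -0.005, -0.055], [0.055, -0.001, 0.998], [-0.005, -1.0, -0.001]]
wrist_force: [1.9, 0.1, 0.9]
opening: 0.348
```

Emit:
arm_command(
  targets=[
    [[0.6,0.5,6,0,0,0,0],[0.6,1,12,0,0,0,-1],[0.6,1.5,18,0,0,0,-2],[0.6,2,24,0,0,0,-3],[0.6,2.5,30,0,0,0,-4]],
  ],
)

```text
t: 24.0
ee_pos: [0.5686, 0.2031, 0.1664]
orientation: [[1.0, 0.0, 0.015], [-0.015, 0.0, 1.0], [0.0, -1.0, 0.0]]
wrist_force: [1.1, -0.2, 1.1]
opening: 0.398
```

Emit:
arm_command(
  targets=[
    [[0.6,0.6,6,0,0,0,-0.6],[0.6,0.8,12,0,0,0,-0.6],[0.6,0.8,12.6,0,0,0,-0.6],[0.6,0.8,12.6,0,0,0,-0.6],[0.6,0.8,12.6,0,0,0,-0.6]],
  ],
)

```text
t: 24.62
ee_pos: [0.5772, 0.325, 0.1666]
orientation: [[1.0, 0.0, 0.027], [-0.027, -0.001, 1.0], [0.0, -1.0, -0.001]]
wrist_force: [0.2, -0.6, 1.1]
opening: 0.396
```

```bash
python3 w.py wD; python3 pk2.py wD DE;python3 -c "
from h import *
a=cams.read_camera('side');crop(a,200,140,400,280,4,'s10.png')"
```

```text
[0.5771 0.3251 0.1667] 24.675
tcp px [[318.2 240.4]] [0.50141867 0.32809328 0.32743385]
```

View pics/wD_o.png

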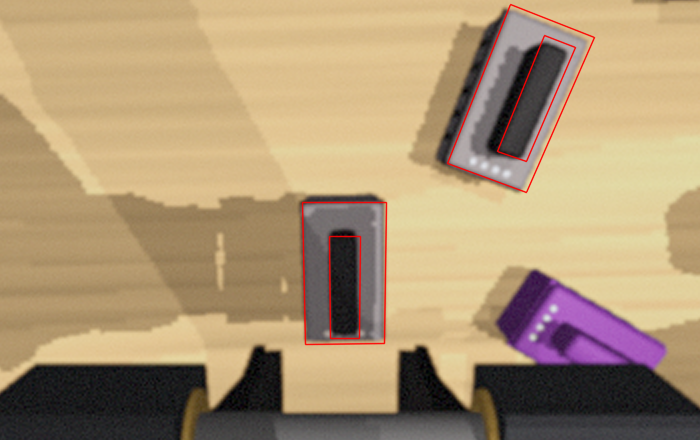

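View pics/s10.png

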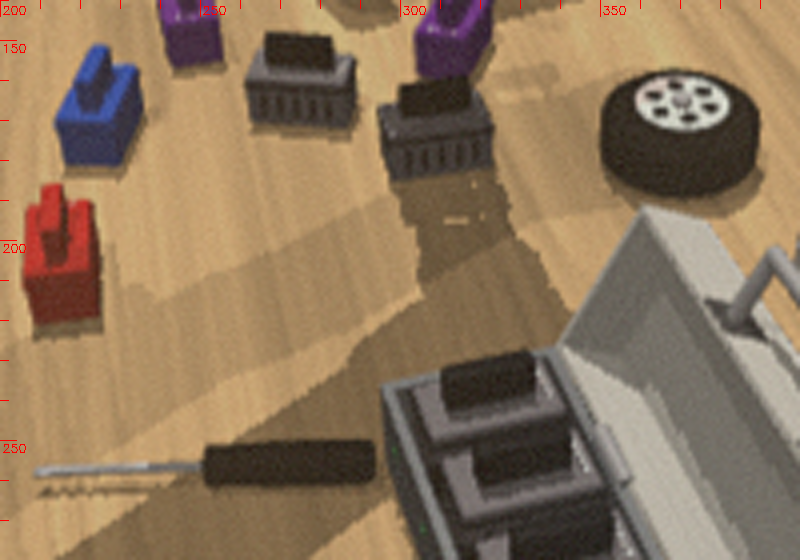

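Emit:
arm_command(
  targets=[
    [[0.65,-0.1,0.3,-5,0,0,0],[0.65,-0.1,0.3,-10,0,0,0],[0.65,-0.1,0.3,-11.9,0,0,0],[0.65,-0.1,0.3,-11.9,0,0,0],[1,-0.1,0.3,-11.9,0,0,0]],
  ],
)

```text
t: 25.35
ee_pos: [0.5769, 0.3304, 0.0498]
orientation: [[1.0, 0.003, 0.025], [-0.025, 0.002, 1.0], [0.002, -1.0, 0.002]]
wrist_force: [0.9, -0.1, 1.0]
opening: 0.3
```

Emit:
arm_command(
  targets=[
    [[1,0,0,0,0,0,0],[1,0,0,0,0,0,0],[1,0,0,2,0,0,0],[1,0,0,7,0,0,0],[1,0,0,13,0,0,0]],
  ],
)

```text
t: 25.98
ee_pos: [0.5745, 0.3299, 0.1791]
orientation: [[1.0, -0.002, 0.025], [-0.025, -0.001, 1.0], [-0.002, -1.0, -0.001]]
wrist_force: [1.1, 0.7, -2.6]
opening: 0.16
```

Emit:
arm_command(
  targets=[
    [[1,-0.3,-5.5,0.5,0,0,0],[1,-0.7,-11.5,1,0,0,1],[1,-1.1,-17.5,1,0,0,2],[1,-1.5,-23.5,1,0,0,3],[1,-1.8,-29.5,1,0,0,4]],
  ],
)

```text
t: 26.6
ee_pos: [0.5571, 0.0334, 0.1888]
orientation: [[0.999, 0.001, -0.046], [0.046, 0.001, 0.999], [0.001, -1.0, 0.001]]
wrist_force: [0.9, -0.2, -3.1]
opening: 0.155
```

Emit:
arm_command(
  targets=[
    [[1,-0.5,-6,0,0,0,0.6],[1,-0.8,-12,0,0,0,0.6],[1,-1.1,-17,0,0,0,0.6],[1,-1.1,-18.8,0,0,0,0.6],[1,-1.1,-18.8,0,0,0,0.6]],
  ],
)

```text
t: 27.22
ee_pos: [0.5461, -0.1545, 0.1885]
orientation: [[0.999, 0.001, -0.052], [0.052, 0.0, 0.999], [0.001, -1.0, -0.0]]
wrist_force: [-0.2, 0.6, -3.4]
opening: 0.159
```

Emit:
arm_command(
  targets=[
    [[1,0,0,-3,0,0,0],[1,0,0,-3,0,0,0],[1,0,0,-3,0,0,0]],
  ],
)

```text
t: 27.6
ee_pos: [0.547, -0.152, 0.1585]
orientation: [[0.998, 0.001, -0.057], [0.057, 0.0, 0.998], [0.001, -1.0, 0.0]]
wrist_force: [0.7, -0.0, -2.6]
opening: 0.157
```

```bash
python3 bay.py wD2 4
```

```text
ee [ 0.547  -0.152   0.1585] dxy cm [-0.04 -0.2 ] dz to floor cm -8.0 yaw err deg -0.01
```

View pics/wD2_o.png

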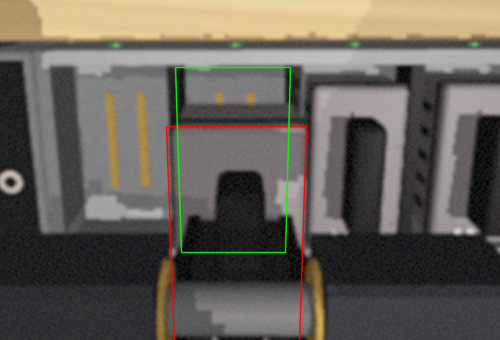

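Emit:
arm_command(
  targets=[
    [[1,0,-0.2,-1,0,0,0],[1,0,-0.2,-3,0,0,0],[1,0,-0.2,-5,0,0,0],[1,0,-0.2,-5,0,0,0],[1,0,-0.2,-5,0,0,0]],
  ],
)

```text
t: 28.28
ee_pos: [0.5469, -0.1552, 0.1082]
orientation: [[0.998, 0.001, -0.055], [0.055, -0.0, 0.998], [0.001, -1.0, -0.0]]
wrist_force: [-0.4, -0.1, -2.8]
opening: 0.156
```

```bash
python3 bay.py wD3 4
```

```text
ee [ 0.5469 -0.1552  0.1082] dxy cm [-0.03  0.11] dz to floor cm -2.97 yaw err deg 0.07
```

View pics/wD3_o.png

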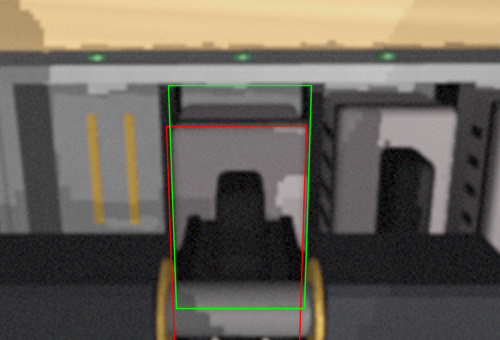

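Emit:
arm_command(
  targets=[
    [[1,0,0.1,-1.4,0,0,0],[1,0,0.1,-2.5,0,0,0],[1,0,0.1,-2.9,0,0,0],[1,0,0.1,-3.1,0,0,0],[1,0,0.1,-3.1,0,0,0]],
  ],
)

```text
t: 28.95
ee_pos: [0.5458, -0.1538, 0.0786]
orientation: [[0.998, -0.001, -0.055], [0.055, 0.002, 0.998], [-0.001, -1.0, 0.002]]
wrist_force: [-15.4, 5.5, 29.4]
opening: 0.154
```

Emit:
arm_command(
  targets=[
    [[1,0,0,0.2,0,0,0],[0.65,0,0,0.2,0,0,0],[0.65,0,0,0.2,0,0,0],[0.65,0,0,3,0,0,0],[0.65,0,0,9,0,0,0]],
  ],
)

```text
t: 29.58
ee_pos: [0.545, -0.1534, 0.1653]
orientation: [[0.998, -0.005, -0.055], [0.055, -0.0, 0.998], [-0.005, -1.0, -0.0]]
wrist_force: [0.7, 0.3, 0.9]
opening: 0.344
```

Emit:
arm_command(
  targets=[
    [[0.6,-0.5,6,0,0,0,-2],[0.6,-1,12,0,0,0,-5],[0.6,-1.5,18,0,0,0,-8],[0.6,-2,24,0,0,0,-11],[0.6,-2.5,30,0,0,0,-14]],
  ],
)

```text
t: 30.2
ee_pos: [0.5212, 0.1481, 0.1667]
orientation: [[0.982, 0.001, 0.19], [-0.19, 0.0, 0.982], [0.001, -1.0, 0.0]]
wrist_force: [0.6, -0.2, -0.2]
opening: 0.399
```

Emit:
arm_command(
  targets=[
    [[0.6,-0.6,6,0,0,0,-3],[0.6,-1.2,12,0,0,0,-6],[0.6,-1.8,18,0,0,0,-9],[0.6,-2.4,24,0,0,0,-10.1],[0.6,-2.7,26.5,0,0,0,-10.1]],
  ],
)

```text
t: 30.82
ee_pos: [0.4926, 0.4154, 0.1657]
orientation: [[0.936, -0.001, 0.353], [-0.353, 0.0, 0.936], [-0.001, -1.0, -0.0]]
wrist_force: [-1.0, -0.8, 0.5]
opening: 0.4
```

Emit:
arm_command(
  targets=[
    [[0.6,0,0,0,0,0,0],[0.6,0,0,0,0,0,0],[0.6,0,0,0,0,0,0]],
  ],
)

```text
t: 31.2
ee_pos: [0.4955, 0.4092, 0.1668]
orientation: [[0.933, 0.0, 0.36], [-0.36, -0.0, 0.933], [0.0, -1.0, -0.0]]
wrist_force: [-0.2, -0.5, -0.6]
opening: 0.4
```

```bash
python3 w.py wE; python3 pk2.py wE E;python3 -c "
from h import *
a=cams.read_camera('side');crop(a,200,140,400,290,4,'s11.png')"
```

```text
[0.4953 0.4095 0.1669] 31.25
tcp px [[318.8 240.4]] [0.42478413 0.43727778 0.32767018]
```

View pics/wE_o.png

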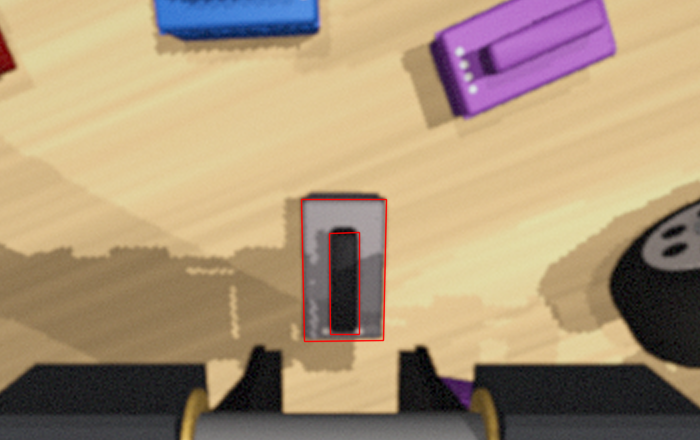

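View pics/s11.png

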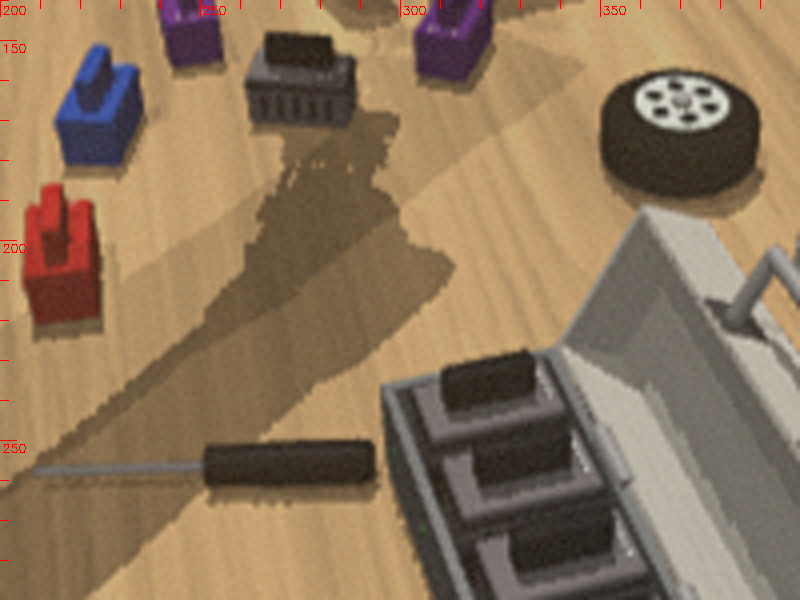

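Emit:
arm_command(
  targets=[
    [[0.65,-0.2,0.3,-5,0,0,0],[0.65,-0.2,0.3,-10,0,0,0],[0.65,-0.2,0.3,-11.9,0,0,0],[0.65,-0.2,0.3,-11.9,0,0,0],[1,-0.2,0.3,-11.9,0,0,0]],
  ],
)

```text
t: 31.92
ee_pos: [0.4938, 0.4148, 0.0497]
orientation: [[0.934, 0.002, 0.358], [-0.358, 0.002, 0.934], [0.001, -1.0, 0.003]]
wrist_force: [-0.3, 0.1, 0.4]
opening: 0.297
```

Emit:
arm_command(
  targets=[
    [[1,0,0,0,0,0,0],[1,0,0,0,0,0,0],[1,0,0,2,0,0,0],[1,0,0,7,0,0,0],[1,0,0,13,0,0,0]],
  ],
)

```text
t: 32.55
ee_pos: [0.4919, 0.4136, 0.1793]
orientation: [[0.934, -0.001, 0.357], [-0.357, -0.001, 0.934], [-0.001, -1.0, -0.001]]
wrist_force: [0.5, 0.8, -1.8]
opening: 0.154
```

Emit:
arm_command(
  targets=[
    [[1,0.5,-5.5,0.5,0,0,2],[1,1,-11.5,1,0,0,5],[1,1.6,-17.5,1,0,0,8],[1,2.2,-23.5,1,0,0,11],[1,2.8,-29.5,1,0,0,14]],
  ],
)

```text
t: 33.17
ee_pos: [0.5205, 0.1172, 0.1889]
orientation: [[0.993, 0.001, 0.119], [-0.119, 0.001, 0.993], [0.001, -1.0, 0.001]]
wrist_force: [0.6, -0.5, -3.1]
opening: 0.158
```

Emit:
arm_command(
  targets=[
    [[1,0.6,-6,0,0,0,3],[1,1.2,-12,0,0,0,6],[1,1.8,-18,0,0,0,9],[1,2.4,-24,0,0,0,10.1],[1,2.9,-30,0,0,0,10.1]],
  ],
)

```text
t: 33.8
ee_pos: [0.5497, -0.1826, 0.189]
orientation: [[0.998, 0.002, -0.056], [0.056, 0.001, 0.998], [0.002, -1.0, 0.001]]
wrist_force: [0.2, 1.2, -3.4]
opening: 0.16
```

Emit:
arm_command(
  targets=[
    [[1,0,-2.8,0,0,0,0],[1,0,-2.8,0,0,0,0],[1,0,-2.8,-3,0,0,0],[1,0,-2.8,-3,0,0,0],[1,0,-2.8,-3,0,0,0]],
  ],
)

```text
t: 34.42
ee_pos: [0.55, -0.2082, 0.1587]
orientation: [[0.998, 0.001, -0.056], [0.056, 0.0, 0.998], [0.001, -1.0, 0.0]]
wrist_force: [0.3, 0.3, -2.0]
opening: 0.155
```

```bash
python3 bay.py wE2 5
```

```text
ee [ 0.55   -0.2082  0.1587] dxy cm [-0.03 -0.17] dz to floor cm -8.02 yaw err deg -0.0
```

View pics/wE2_o.png

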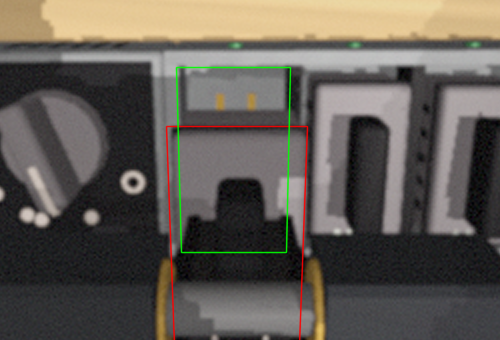

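Emit:
arm_command(
  targets=[
    [[1,0,-0.1,-1,0,0,0],[1,0,-0.1,-3,0,0,0],[1,0,-0.1,-5,0,0,0],[1,0,-0.1,-5,0,0,0],[1,0,-0.1,-5,0,0,0]],
  ],
)

```text
t: 35.1
ee_pos: [0.5495, -0.2101, 0.1075]
orientation: [[0.998, -0.0, -0.055], [0.055, -0.0, 0.998], [-0.0, -1.0, -0.0]]
wrist_force: [2.0, 0.4, -2.5]
opening: 0.161
```

```bash
python3 bay.py wE3 5
```

```text
ee [ 0.5495 -0.2101  0.1075] dxy cm [0.02 0.02] dz to floor cm -2.9 yaw err deg 0.08
```

View pics/wE3_o.png

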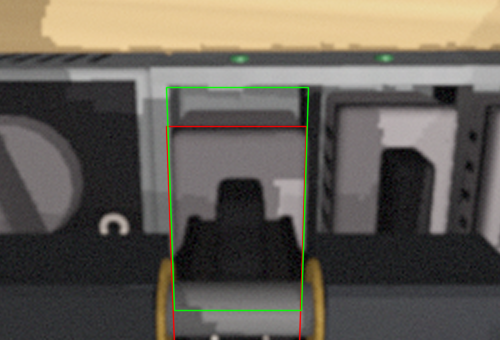

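Emit:
arm_command(
  targets=[
    [[1,0,0,-1.4,0,0,0],[1,0,0,-2.4,0,0,0],[1,0,0,-2.8,0,0,0],[1,0,0,-3.0,0,0,0],[1,0,0,-3.0,0,0,0]],
  ],
)

```text
t: 35.78
ee_pos: [0.5488, -0.2099, 0.0787]
orientation: [[0.998, -0.001, -0.055], [0.055, 0.001, 0.998], [-0.001, -1.0, 0.001]]
wrist_force: [-9.4, 2.7, 14.8]
opening: 0.157
```

Emit:
arm_command(
  targets=[
    [[1,0,0,0.1,0,0,0],[0.65,0,0,0.1,0,0,0],[0.65,0,0,0.1,0,0,0],[0.65,0,0,3,0,0,0],[0.65,0,0,9,0,0,0]],
  ],
)

```text
t: 36.4
ee_pos: [0.5482, -0.2092, 0.1665]
orientation: [[0.998, -0.005, -0.056], [0.056, 0.0, 0.998], [-0.005, -1.0, 0.0]]
wrist_force: [2.0, -0.1, -0.1]
opening: 0.338
```

Emit:
arm_command(
  targets=[
    [[0.65,-3,1,6,0,0,-8],[0.65,-5,2,9,0,0,-18],[0.65,-7,3,9,0,0,-28],[0.65,-7,4,9,0,0,-38],[0.65,-7,4,9,0,0,-38]],
  ],
)

```text
t: 37.02
ee_pos: [0.4797, -0.1692, 0.2577]
orientation: [[0.822, 0.001, 0.569], [-0.569, 0.001, 0.822], [0.0, -1.0, 0.001]]
wrist_force: [-0.4, -0.3, 0.0]
opening: 0.349
```

```bash
python3 w.py wF;python3 -c "
from h import *
a=cams.read_camera('side');cv2.imwrite('pics/sF.png',a[:,:,::-1]);crop(a,280,200,440,320,5,'s12.png')
a=cams.read_camera('scene');cv2.imwrite('pics/scF.png',a[:,:,::-1]);crop(a,170,80,330,200,5,'s13.png')"
```

```text
[ 0.4797 -0.1698  0.2576] 37.075
tcp px [[317.7 241.5]] [ 0.41730307 -0.12539344  0.41860084]
```

View pics/s12.png

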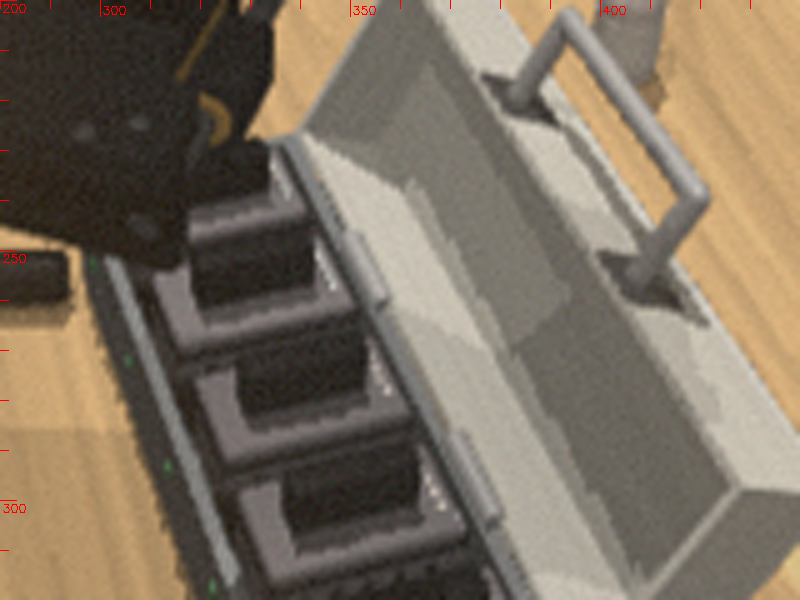

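View pics/s13.png

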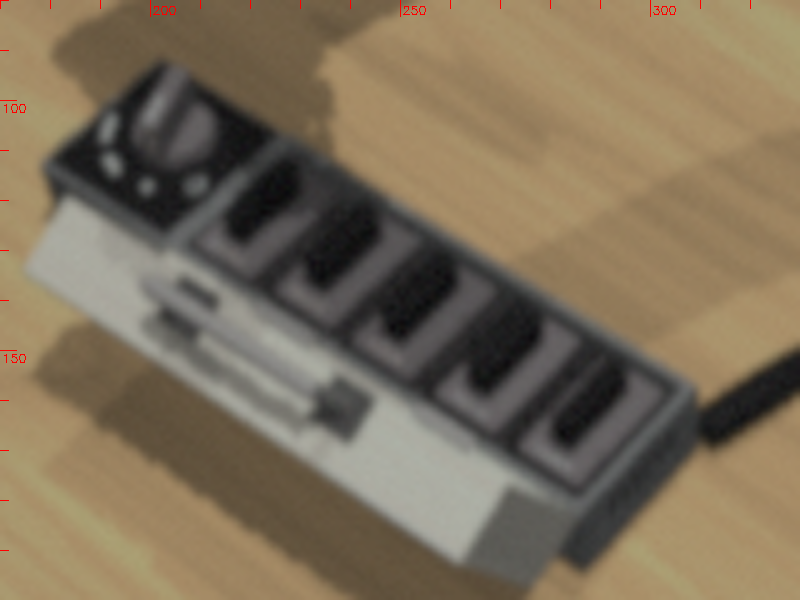

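View pics/wF.png

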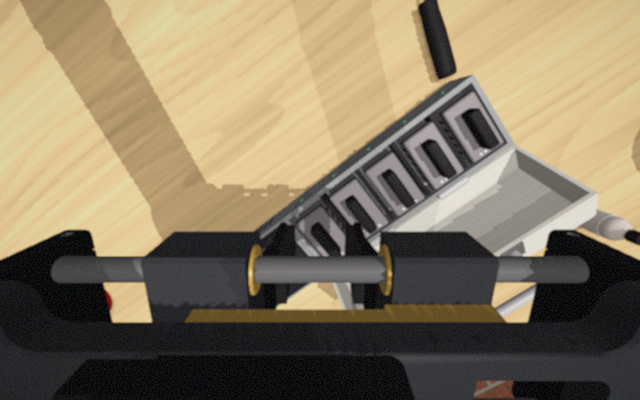

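Emit:
arm_command(
  targets=[
    [[0.65,3.5,1.5,0,0,0,-10.4],[0.65,7,3,0,0,0,-20.8],[0.65,11,4.7,0,0,0,-31.2],[0.65,15,6.4,0,0,0,-41.6],[0.65,18.7,8,0,0,0,-52.1]],
  ],
  newtons=20,
)

```text
t: 37.8
ee_pos: [0.6681, -0.0898, 0.2568]
orientation: [[0.051, -0.001, 0.999], [-0.999, -0.001, 0.051], [0.001, -1.0, -0.001]]
wrist_force: [1.0, -0.8, 0.2]
opening: 0.348
```

Emit:
arm_command(
  targets=[
    [[0.65,0,0,0,0,0,0],[0.65,0,0,0,0,0,0],[0.65,0,0,0,0,0,0]],
  ],
)

```text
t: 38.17
ee_pos: [0.6658, -0.0912, 0.258]
orientation: [[0.054, 0.0, 0.999], [-0.999, 0.0, 0.054], [-0.0, -1.0, 0.0]]
wrist_force: [-0.0, -0.1, 0.2]
opening: 0.349
```

```bash
python3 w.py wG; python3 - <<'E'
from fit import *
d=np.load("pics/wG.npz");st=(0.5434,-.0981,.0564)
r=np.hypot(.14,.012);a0=np.arctan2(.012,.14)
for t in (2.05,):
    x=.05-r*np.cos(t+a0);z=.068+r*np.sin(t+a0);q=pts(st,[(x,-.05,z),(x,0,z),(x,.05,z)]);print(t,q.round(4),proj(d,q).round(1))
    print("side",proj(D,q).round(1))
E
```

```text
[ 0.6659 -0.091   0.2581] 38.225
tcp px [[320.2 241.1]] [ 0.66161379 -0.01490784  0.41884155]
2.05 [[ 0.6712 -0.141   0.1867]
 [ 0.6684 -0.091   0.1867]
 [ 0.6656 -0.0411  0.1867]] [[323.1 257.7]
 [323.  204.8]
 [323.  145.5]]
side [[419.4 239.9]
 [405.9 221.2]
 [393.9 204.4]]
```

View pics/wG.png

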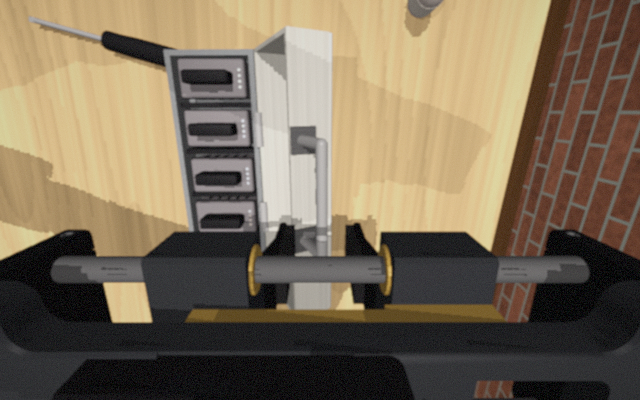

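Emit:
arm_command(
  targets=[
    [[0.65,0.2,0,-4,0,0,0],[0.65,0.2,0,-7,0,0,0],[0.65,0.2,0,-9,0,0,0],[0.65,0.2,0,-9,0,0,0],[1,0.2,0,-9,0,0,0]],
  ],
)

```text
t: 38.85
ee_pos: [0.669, -0.0902, 0.169]
orientation: [[0.054, 0.002, 0.999], [-0.999, -0.0, 0.054], [0.0, -1.0, 0.002]]
wrist_force: [0.1, 0.0, -0.4]
opening: 0.301
```

Emit:
arm_command(
  targets=[
    [[1,0,0,0,0,0,0],[1,0,0,0,0,0,0],[1,0,0,0,0,0,0]],
  ],
)

```text
t: 39.22
ee_pos: [0.6674, -0.0902, 0.1684]
orientation: [[0.053, -0.002, 0.999], [-0.999, 0.001, 0.053], [-0.001, -1.0, -0.002]]
wrist_force: [-7.3, 1.0, 7.6]
opening: 0.106
```

Emit:
arm_command(
  targets=[
    [[1,-1.2,0,0.7,0,0,0],[1,-2.5,-0.1,1.3,0,0,0],[1,-3.8,-0.2,1.7,0,0,0],[1,-5.2,-0.3,2.0,0,0,0],[1,-6.6,-0.3,2.2,0,0,0]],
  ],
)

```text
t: 39.85
ee_pos: [0.6017, -0.0937, 0.1902]
orientation: [[0.053, 0.001, 0.999], [-0.999, -0.001, 0.053], [0.001, -1.0, 0.001]]
wrist_force: [1.9, -4.6, 4.0]
opening: 0.105
```

Emit:
arm_command(
  targets=[
    [[1,-1.4,-0.1,0,0,0,0],[1,-2.8,-0.1,-0.1,0,0,0],[1,-4.2,-0.2,-0.3,0,0,0],[1,-5.5,-0.3,-0.7,0,0,0],[1,-6.8,-0.4,-1.3,0,0,0]],
  ],
)

```text
t: 40.48
ee_pos: [0.5332, -0.097, 0.1763]
orientation: [[0.054, -0.001, 0.999], [-0.999, 0.0, 0.054], [-0.0, -1.0, -0.001]]
wrist_force: [-1.3, -4.1, 5.5]
opening: 0.107
```

```bash
python3 -c "
from h import *
a=cams.read_camera('side');cv2.imwrite('pics/sH.png',a[:,:,::-1])"
```

```text
(no output)
```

View pics/sH.png

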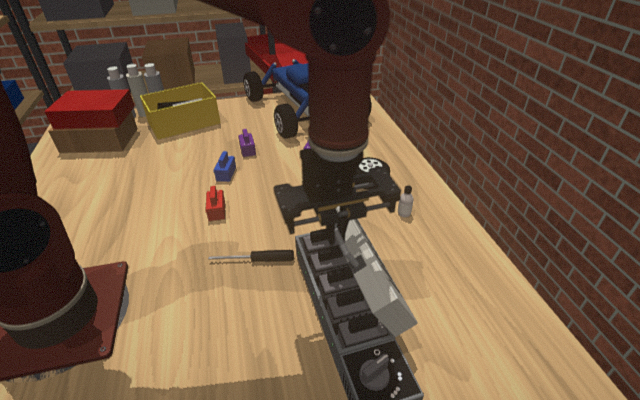

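Emit:
arm_command(
  targets=[
    [[1,-1.2,0,-0.6,0,0,0],[1,-2.4,-0.1,-1.4,0,0,0],[1,-3.4,-0.2,-2.3,0,0,0],[1,-4.4,-0.2,-3.3,0,0,0],[1,-5.3,-0.3,-4.3,0,0,0]],
  ],
)

```text
t: 41.15
ee_pos: [0.4806, -0.0997, 0.1327]
orientation: [[0.054, -0.001, 0.999], [-0.999, 0.0, 0.054], [-0.0, -1.0, -0.001]]
wrist_force: [2.2, -2.6, -1.9]
opening: 0.105
```

Emit:
arm_command(
  targets=[
    [[1,-0.7,0,-1.2,0,0,0],[1,-1.4,0,-2.4,0,0,0],[1,-1.9,-0.1,-3.7,0,0,0],[1,-2.2,-0.1,-4.6,0,0,0],[1,-2.4,-0.1,-5.6,0,0,0]],
  ],
)

```text
t: 41.78
ee_pos: [0.4552, -0.101, 0.0762]
orientation: [[0.053, -0.004, 0.999], [-0.999, 0.0, 0.053], [-0.0, -1.0, -0.004]]
wrist_force: [-6.4, -5.0, 0.6]
opening: 0.105
```

Emit:
arm_command(
  targets=[
    [[1,-0.1,0,-0.5,0,0,0],[1,-0.1,0,-1,0,0,0],[1,-0.2,0,-1.4,0,0,0],[1,-0.2,0,-1.5,0,0,0]],
  ],
)

```text
t: 42.28
ee_pos: [0.4528, -0.1011, 0.061]
orientation: [[0.053, -0.005, 0.999], [-0.999, -0.0, 0.053], [-0.0, -1.0, -0.005]]
wrist_force: [-7.5, -5.9, -0.1]
opening: 0.1
```

```bash
python3 -c "
from h import *
a=cams.read_camera('side');cv2.imwrite('pics/sI.png',a[:,:,::-1])"
```

```text
(no output)
```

View pics/sI.png

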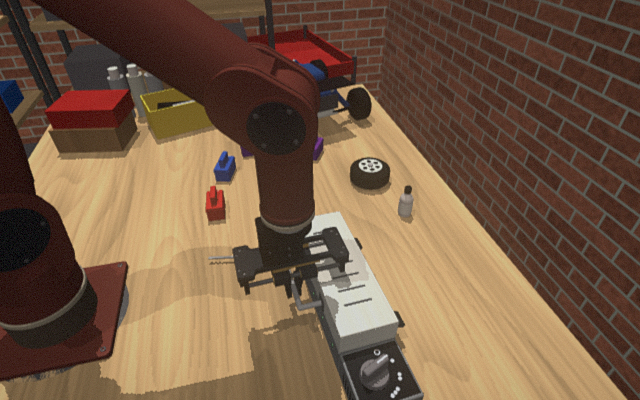

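Emit:
arm_command(
  targets=[
    [[1,0,0,-0.2,0,0,0],[1,0,0,-0.4,0,0,0],[1,0,0,-0.4,0,0,0]],
  ],
)

```text
t: 42.7
ee_pos: [0.4524, -0.1011, 0.057]
orientation: [[0.053, -0.006, 0.999], [-0.999, -0.0, 0.053], [-0.0, -1.0, -0.006]]
wrist_force: [-8.1, -4.8, -1.8]
opening: 0.103
```

```bash
python3 - <<'E'
from h import *
a=cams.read_camera('side');crop(a,300,200,430,360,4,'sJ.png')
from fit import *
print(proj(D,pts((0.5434,-.0981,.0564),[(-.05,-.143,.113),(.05,-.143,.113),(.05,.143,.113)])))
E
```

```text
[[339.42628055 338.4909983 ]
 [398.3176683  321.82841696]
 [339.23964165 211.18985509]]
```

View pics/sJ.png

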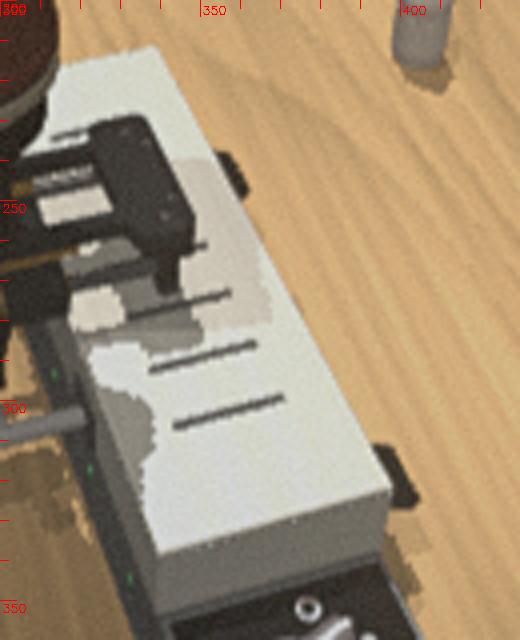

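Emit:
arm_command(
  targets=[
    [[0.65,0,0,0,0,0,0],[0.65,0,0,0,0,0,0],[0.65,0,0,3,0,0,0],[0.65,0,0,8,0,0,0],[0.65,0,0,14,0,0,0]],
  ],
)

```text
t: 43.38
ee_pos: [0.4551, -0.1003, 0.1997]
orientation: [[0.054, -0.001, 0.999], [-0.999, -0.0, 0.054], [-0.0, -1.0, -0.001]]
wrist_force: [1.9, 1.0, 0.4]
opening: 0.342
```

Emit:
arm_command(
  targets=[
    [[0.65,1,-2,1,0,0,-10],[0.65,2,-4,2,0,0,-20],[0.65,4,-8,2,0,0,-30],[0.65,6,-12,2,0,0,-40],[0.65,8,-15,2,0,0,-50]],
  ],
)

```text
t: 44.0
ee_pos: [0.5368, -0.2517, 0.2185]
orientation: [[-0.734, 0.001, 0.679], [-0.679, -0.0, -0.734], [-0.0, -1.0, 0.001]]
wrist_force: [-0.6, 0.9, 0.3]
opening: 0.345
```

```bash
python3 - <<'E'
from h import *
a=cams.read_camera('side');crop(a,280,200,430,350,4,'sK.png')
a=cams.read_camera('scene');crop(a,170,80,330,200,5,'sL.png')
E
```

```text
(no output)
```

View pics/sK.png

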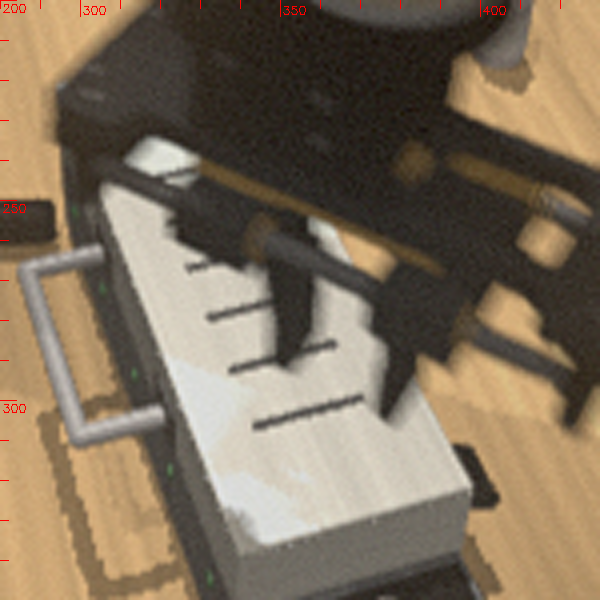

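View pics/sL.png

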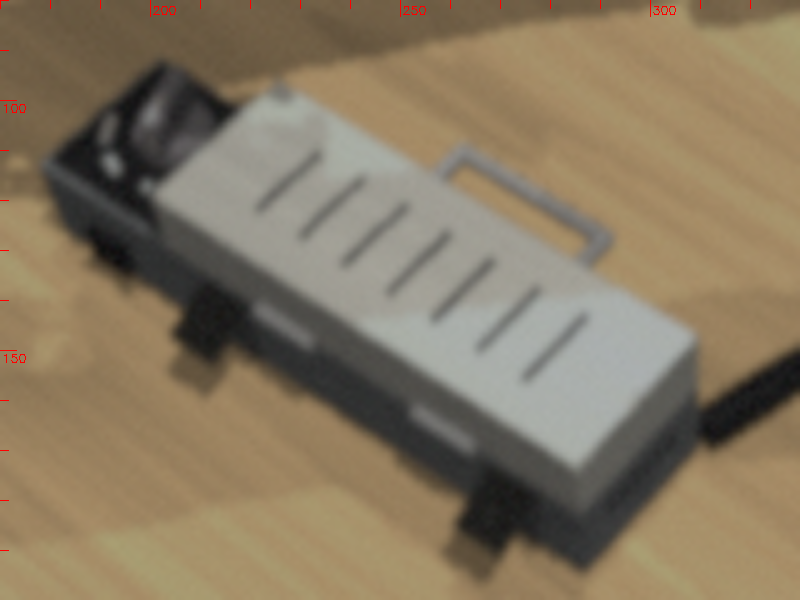

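Emit:
arm_command(
  targets=[
    [[0.65,0.9,-2,0,0,0,-9],[0.65,1.8,-3.9,0,0,0,-18.7],[0.65,1.8,-3.9,-4,0,0,-18.7],[0.65,1.8,-3.9,-6,0,0,-18.7],[0.65,1.8,-3.9,-6,0,0,-18.7]],
  ],
)

```text
t: 44.72
ee_pos: [0.5531, -0.2884, 0.1575]
orientation: [[-0.91, -0.002, 0.414], [-0.414, 0.002, -0.91], [0.001, -1.0, -0.002]]
wrist_force: [-0.0, -0.3, -0.6]
opening: 0.349
```

Emit:
arm_command(
  targets=[
    [[0.65,0,0,0,0,0,0],[0.65,0,0,0,0,0,0]],
  ],
)

```text
t: 44.98
ee_pos: [0.5541, -0.29, 0.1598]
orientation: [[-0.911, 0.002, 0.413], [-0.413, -0.0, -0.911], [-0.002, -1.0, 0.001]]
wrist_force: [-0.0, -1.0, -1.0]
opening: 0.349
```

```bash
python3 w.py wK; python3 - <<'E'
from fit import *
d=np.load("pics/wK.npz");st=(0.5434,-.0981,.0564)
q=pts(st,[(0,-.193,.104)])[0];big=cv2.resize(d["im"],None,fx=2,fy=2,interpolation=cv2.INTER_CUBIC)
L=[(a,b,.104) for a,b in ((.023,.0065),(.023,-.0065),(-.023,-.0065),(-.023,.0065))]
cv2.polylines(big,[(proj(d,pts((q[0],q[1],.42),L))*2).round().astype(int)],True,(255,0,0),1,cv2.LINE_AA)
cv2.imwrite("pics/wK_o.png",big[100:600,300:1000,::-1])
a=cams.read_camera('side');crop(a,300,240,440,380,4,'sM.png')
E
```

```text
[ 0.554  -0.29    0.1596] 45.025
tcp px [[321.3 240. ]] [ 0.62250619 -0.25788938  0.32081812]
```

View pics/wK_o.png

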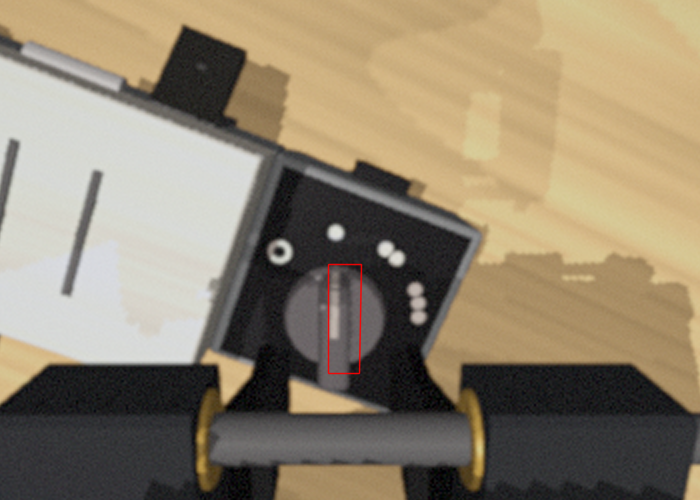

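View pics/sM.png

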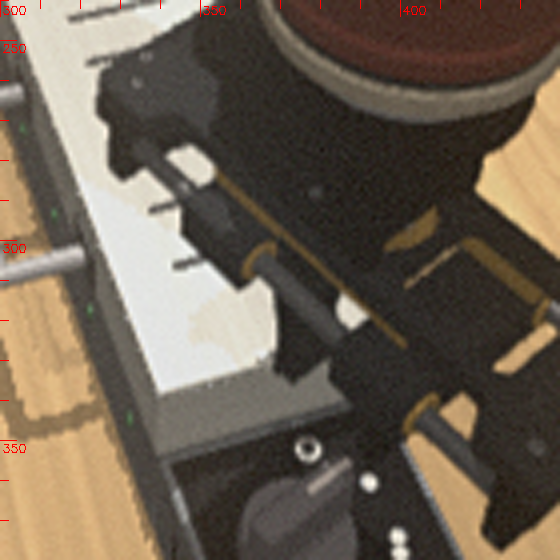

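```bash
python3 - <<'E'
from fit import *
d=np.load("pics/wK.npz");st=(0.5434,-.0981,.0564)
q=pts(st,[(0,-.193,.104)])[0];big=cv2.resize(d["im"],None,fx=3,fy=3,interpolation=cv2.INTER_CUBIC)
def P(Q,c=(255,0,0)): cv2.polylines(big,[(proj(d,Q)*3).round().astype(int)],True,c,1,cv2.LINE_AA)
for dx,dy,c in ((0,0,(255,0,0)),(-.003,.003,(0,255,0))):
  for z in (.078,):
    P(np.array([[q[0]+dx+.024*np.cos(t),q[1]+dy+.024*np.sin(t),z] for t in np.linspace(0,6.28,60)]),c)
  P(pts((q[0]+dx,q[1]+dy,.42),[(a,b,.104) for a,b in ((.023,.0065),(.023,-.0065),(-.023,-.0065),(-.023,.0065))]),c)
P(pts(st,[(-.05,-.243,.068),(.05,-.243,.068),(.05,-.143,.068),(-.05,-.143,.068)]))
cv2.imwrite("pics/wK_o2.png",big[330:830,650:1250,::-1])
s=shot("pics/c5.png")
b=shot("pics/side0.png");big=cv2.resize(b[290:400,310:440],None,fx=6,fy=6,interpolation=cv2.INTER_CUBIC)
for dx,dy,c in ((0,0,(255,0,0)),(-.003,.003,(0,255,0))):
  for Q in (pts((q[0]+dx,q[1]+dy,.42),[(a,bb,.104) for a,bb in ((.023,.0065),(.023,-.0065),(-.023,-.0065),(-.023,.0065))]),np.array([[q[0]+dx+.024*np.cos(t),q[1]+dy+.024*np.sin(t),.078] for t in np.linspace(0,6.28,60)])):
    cv2.polylines(big,[((proj(D,Q)-[310,290])*6).round().astype(int)],True,c,1,cv2.LINE_AA)
cv2.imwrite("pics/s0_o.png",big[:,:,::-1])
E
```

```text
(no output)
```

View pics/wK_o2.png

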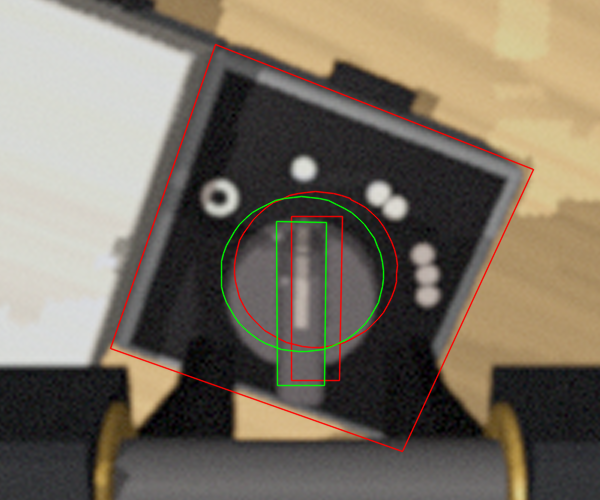

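View pics/s0_o.png

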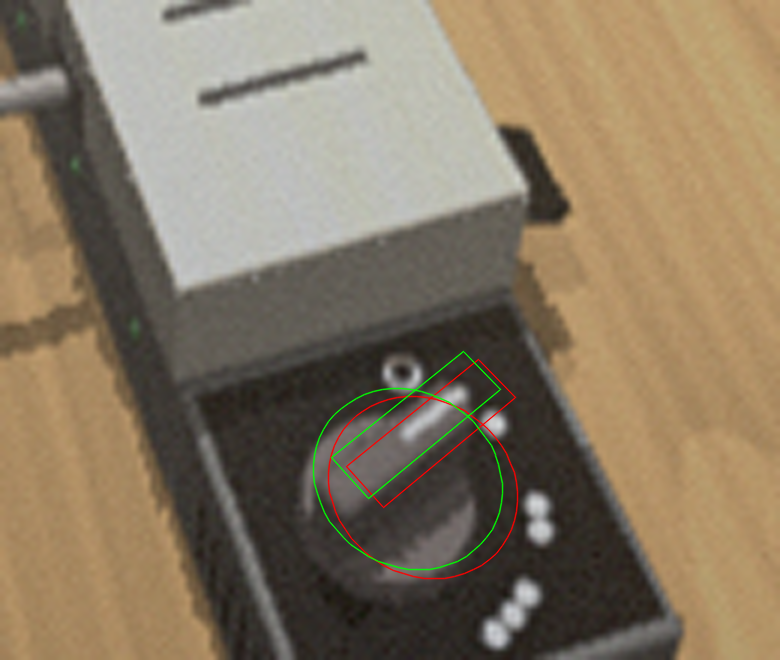

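```bash
python3 - <<'E'
from fit import *
d=np.load("pics/wK.npz")
wbar=(np.array([(277,222),(323,222),(323,403),(277,403)])) # rough bar outline incl. side face?
obs_w=(np.array([300,309])+[650,330])/3; obs_sk=(np.array([304,287])+[650,330])/3
obs_s=np.array([397,450])/6+[310,290]
def f(p):return np.concatenate([(proj(d,[[p[0],p[1],.104]])[0]-obs_w),(proj(d,[[p[0],p[1],.077]])[0]-obs_sk),proj(D,[[p[0],p[1],.104]])[0]-obs_s])
r=least_squares(f,[.55,-.29]);print(r.x,f(r.x).round(1))
i=manip.sense();R=i["orientation"];print(((np.r_[r.x,.1]-i["ee_pos"])@R)*100,i["ee_pos"])
E
```

```text
[ 0.54858844 -0.28943223] [ 0.8  2.5 -0.3 -0.7  1.9 -3.1]
[ 0.46692286  5.94156899 -0.27802667] [ 0.55391032 -0.29002364  0.15942292]
```

Emit:
arm_command(
  targets=[
    [[0.65,-0.5,0.1,-3,0,0,0],[0.65,-0.5,0.1,-5,0,0,0],[0.65,-0.5,0.1,-6.5,0,0,0],[0.65,-0.5,0.1,-7.3,0,0,0],[0.65,-0.5,0.1,-7.3,0,0,0]],
  ],
  newtons=12,
)

```text
t: 45.7
ee_pos: [0.5484, -0.289, 0.0853]
orientation: [[-0.911, -0.001, 0.413], [-0.413, -0.0, -0.911], [0.001, -1.0, -0.0]]
wrist_force: [0.0, -0.9, 0.5]
opening: 0.351
```

```bash
python3 w.py wK2; python3 - <<'E'
from h import *
d=np.load("pics/wK2.npz");crop(d["im"],240,120,420,270,4,"wK2c.png")
a=cams.read_camera('side');crop(a,300,300,430,400,6,'sN.png')
E
```

```text
[ 0.5486 -0.2892  0.0858] 45.75
tcp px [[321.8 240.2]] [ 0.61725922 -0.25694171  0.24614518]
```

View pics/wK2c.png

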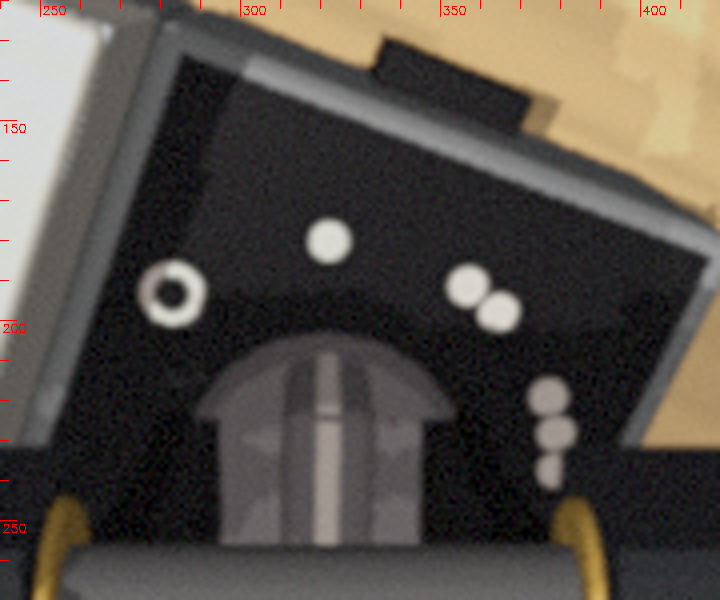

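View pics/sN.png

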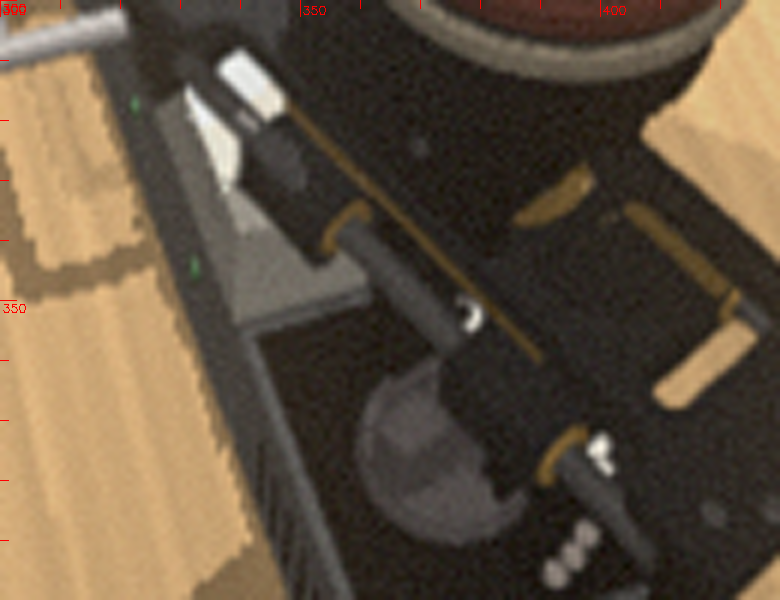

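Emit:
arm_command(
  targets=[
    [[1,0,0,0,0,0,0],[1,0,0,0,0,0,0],[1,0,0,0,0,0,0],[1,0,0,0,0,0,-5]],
  ],
)

```text
t: 46.3
ee_pos: [0.5493, -0.2898, 0.086]
orientation: [[-0.944, 0.002, 0.33], [-0.33, -0.002, -0.944], [-0.001, -1.0, 0.002]]
wrist_force: [4.7, -4.2, -4.2]
opening: 0.148
```

Emit:
arm_command(
  targets=[
    [[1,0,0,0,0,0,-8],[1,0,0,0,0,0,-16],[1,0,0,0,0,0,-24],[1,0,0,0,0,0,-32],[1,0,0,0,0,0,-36]],
  ],
)

```text
t: 46.92
ee_pos: [0.5489, -0.2932, 0.0862]
orientation: [[-0.957, 0.003, -0.291], [0.291, -0.008, -0.957], [-0.005, -1.0, 0.007]]
wrist_force: [5.3, -15.7, -10.3]
opening: 0.152
```

```bash
python3 w.py wK3; python3 - <<'E'
from h import *
d=np.load("pics/wK3.npz");crop(d["im"],240,120,420,270,4,"wK3c.png");print(manip.sense()["torque"],manip.sense()["wrist_force"])
E
```

```text
[ 0.5489 -0.2932  0.0862] 46.975
tcp px [[321.2 238.8]] [ 0.62068969 -0.3130609   0.24746412]
[-3.41914656 -1.17691038  0.09011229] [  6.09998049 -13.83496378  -8.72472193]
```

View pics/wK3c.png

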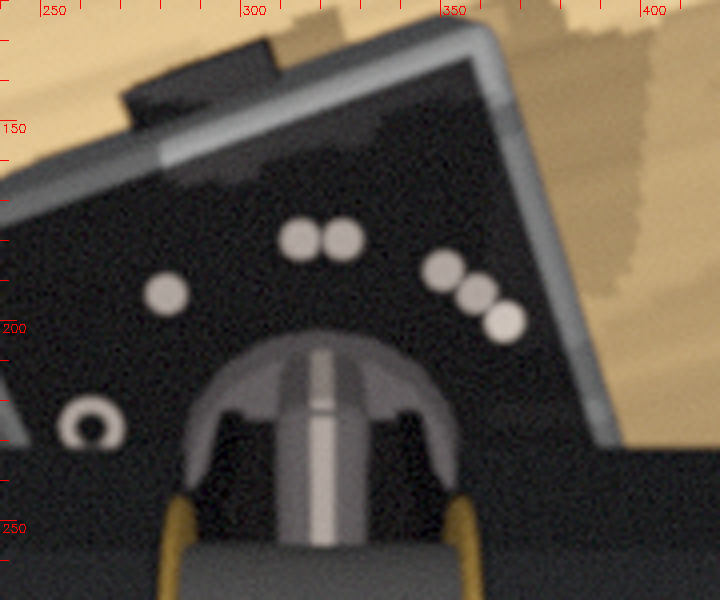

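Emit:
arm_command(
  targets=[
    [[0.65,0,0,0,0,0,0],[0.65,0,0,0,0,0,0],[0.65,0,0,3,0,0,0],[0.65,0,0,7,0,0,0],[0.65,0,0,12,0,0,0]],
  ],
)

```text
t: 47.6
ee_pos: [0.5481, -0.2878, 0.206]
orientation: [[-0.958, -0.002, -0.286], [0.286, 0.001, -0.958], [0.002, -1.0, -0.001]]
wrist_force: [1.4, -0.3, 0.4]
opening: 0.346
```

Emit:
arm_command(
  targets=[
    [[0.65,-3,4,3,0,0,0],[0.65,-6,8,6,0,0,0],[0.65,-9,13,6,0,0,0],[0.65,-9,18,6,0,0,0],[0.65,-9,18,6,0,0,0]],
  ],
)

```text
t: 48.22
ee_pos: [0.4583, -0.1065, 0.266]
orientation: [[-0.959, 0.003, -0.283], [0.283, 0.004, -0.959], [-0.001, -1.0, -0.004]]
wrist_force: [1.2, 1.2, -1.8]
opening: 0.349
```

```bash
python3 - <<'E'
from h import *
a=cams.read_camera('side');cv2.imwrite("pics/sZ.png",a[:,:,::-1]);crop(a,280,250,440,400,5,'sZc.png')
a=cams.read_camera('scene');crop(a,170,60,370,320,2,'sZs.png');print(manip.sense()["wrist_force"],manip.sense()["t"])
E
```

```text
[ 0.22837896 -0.16781531 -0.54922796] 48.325
```

View pics/sZc.png

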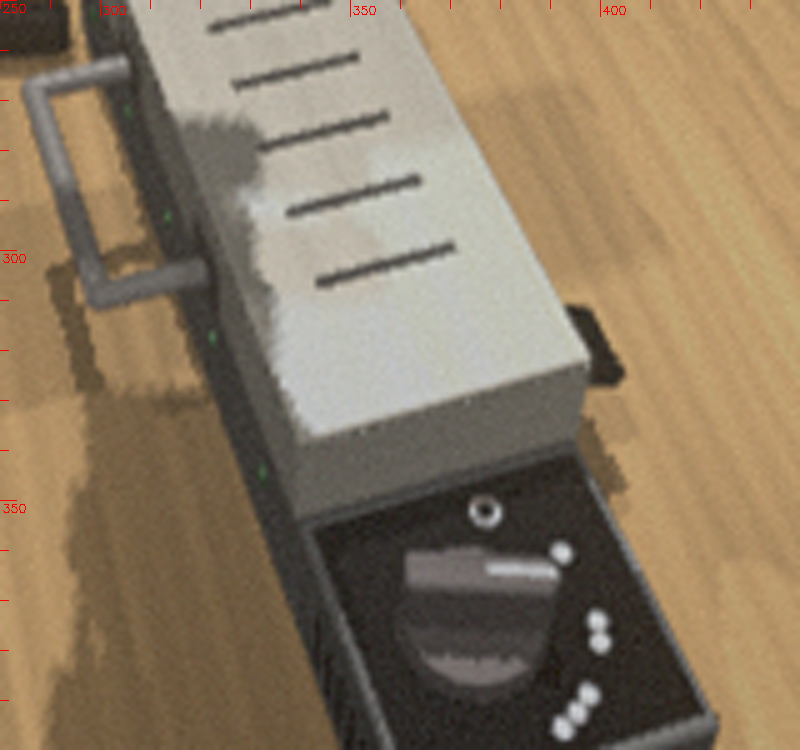

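View pics/sZs.png

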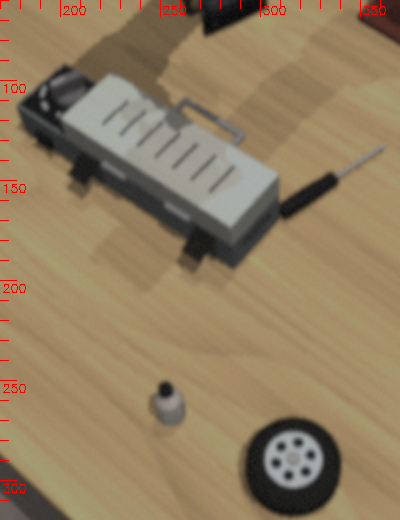

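View pics/sZ.png

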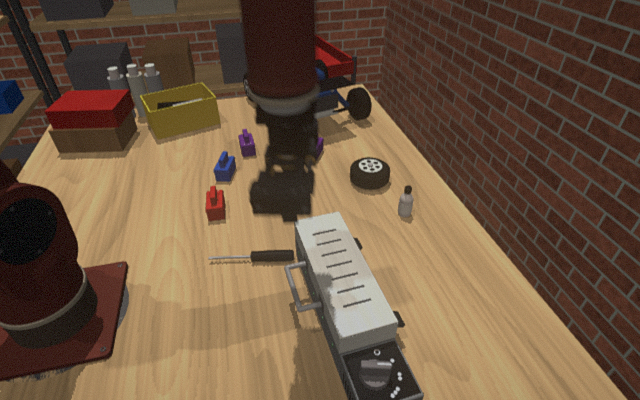

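```bash
python3 - <<'E'
from fit import *
for a,b in (((405,568),(560,575)),((490,569),(556,572))):
  A=back(D,280+a[0]/5,250+a[1]/5,.104);B=back(D,280+b[0]/5,250+b[1]/5,.104)
  print(1.05-(np.arctan2(*(B-A)[1::-1])-.0564))
E
```

```text
1.396904581893467
1.3972810083840566
```

Selector reads 1.40, lid is at its original closed pixels, and the arm is clear. Handing in.

```bash
python3 -c "
from station import manip
print(manip.hand_in())"
```

```text
the job is handed in; nothing more can be done
None
```

The job is done and handed in at about 48 s of the 210 s allowed; the hand-in itself gives no verdict.

- **Lid open:** I swung it up and over by its handle and lowered it gently onto the back stop.
- **Packs:** All five grey packs stood on the bench, and each went into a bay of its own. Each pack was pressed against the bay floor before release, and none was dropped. In the pictures taken before closing, all five sat level in their bays.
- **Lid closed:** The fingers slid a few millimetres down the handle bar at the end, so the arm reading could not confirm it was shut. The side and scene pictures show the lid's corner and handle back at their starting pixels.
- **Selector:** I turned it from one dot to two dots. After release it reads about 1.40 rad in the side picture, inside the 1.25 to 1.55 range.
- **Knob position:** The knob sat about 6 mm from where the description put it, so I measured it again in the pictures before gripping.
- **Left alone:** The wheel, oil bottle and hex driver look unmoved in the last pictures. The red, blue and purple look-alikes were not touched. The gripper was clear of everything at hand-in.

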